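# Rehang the shelf board and restock the juice bottles

### The job

Put the loose green shelf board back into the display stand: hook its back edge under the stand's lip with the front raised, then swing the front down so that the board lies flat, fully home behind the front stop, price strip to the front. Then set every toppled juice bottle upright on the board, between the lip and the strip, and leave the three jars alone.

Things in the scene. Friction and masses are not known exactly. Their poses are not given: they have to be found in the camera images.
- stand: Fixed cream display stand. Origin: centre of its underside; x to its front (away from the robot), y along its width, z up. Plinth 190 (x) x 226 (y) mm, flat top at z = 34 mm. Low side guides, inner faces at y = +-106 mm, 7 mm high. Lip and stop leave no room to lower or slide the board in level: its back edge goes under the lip at a slant, front raised, then the front drops behind the stop.
- stand_lip (a point): Lower front edge, mid-width, of the stand's steel lip along its back; axes as the stand's. It is at stand x = -64, z = 58 mm, 24 mm above the plinth top. The lip is 5 mm thick; under it a channel 20 mm deep runs back to a wall at stand x = -84 mm. Its upper side is at z = 63 mm.
- stand_stop (a point): Upper inner edge, mid-width, of the steel stop along the stand's front; axes as the stand's. It is at stand x = +84, z = 41 mm: 7 mm above the plinth top; the stop is 11 mm thick (x).
- board_strip (a point): Loose green shelf board, 0.26-0.42 kg, lying flat at first, with an upright white price strip along its front edge; this point is the strip's centre, to grip. x from back edge to strip, y along the board, z up. Strip 10 mm thick (x), 200 long, 24 tall, 12 mm above and below this point. Board 160 (x) x 200 (y) x 10 mm; its top is 12 mm, its underside 22 mm below this point; its front edge 5 mm ahead.
- board_back (a point): Middle of the same board's back edge, half-way up its 10 mm thickness, 155 mm behind the strip's centre; axes as the board's. This edge goes under the lip. In place, the board's underside rests on the plinth top and the board is centred on the stand within a few mm.
- bottle1_mid (a point): Small square juice bottle, amber with a yellow cap; may be absent. This point is on its axis, half-way up (46 mm from base and from cap top); z points from base to cap, x and y square to its side faces. Body 38 x 38 mm and 62 mm tall with a paper label, above it a neck and cap 24 mm across, 92 mm tall in all; 0.09 to 0.18 kg. At the start it lies on a side face on the counter, its axis 19 mm up, the cap pointing roughly left or right.
- bottle2_mid (a point): Small square juice bottle, dark red with a red cap; may be absent. This point is on its axis, half-way up (46 mm from base and from cap top); z points from base to cap, x and y square to its side faces. Body 38 x 38 mm and 62 mm tall with a paper label, above it a neck and cap 24 mm across, 92 mm tall in all; 0.09 to 0.18 kg. At the start it lies on a side face on the counter, its axis 19 mm up, the cap pointing roughly left or right.
- bottle3_mid (a point): Small square juice bottle, dark brown with an orange cap; may be absent. This point is on its axis, half-way up (46 mm from base and from cap top); z points from base to cap, x and y square to its side faces. Body 38 x 38 mm and 62 mm tall with a paper label, above it a neck and cap 24 mm across, 92 mm tall in all; 0.09 to 0.18 kg. At the start it lies on a side face on the counter, its axis 19 mm up, the cap pointing roughly left or right.
- bottle4_mid (a point): Small square juice bottle, creamy white with a white cap; may be absent. This point is on its axis, half-way up (46 mm from base and from cap top); z points from base to cap, x and y square to its side faces. Body 38 x 38 mm and 62 mm tall with a paper label, above it a neck and cap 24 mm across, 92 mm tall in all; 0.09 to 0.18 kg. At the start it lies on a side face on the counter, its axis 19 mm up, the cap pointing roughly left or right.
- honey_jar: Round golden jar with a green lid, 68 mm across, 70 mm tall, standing on the counter; other stock, not part of the job. Origin: centre of its underside.
- salt_jar: Round white jar with a green lid, 68 mm across, 70 mm tall, standing on the counter; other stock, not part of the job. Origin: centre of its underside.
- spice_jar: Small dark round jar with a yellow lid, 52 mm across, 75 mm tall, standing on the counter; other stock, not part of the job. Origin: centre of its underside.
Mind the look-alikes: they are no part of the job. Leave any blue look-alike of the part that bears bottle2_mid alone.

How it is judged (in metres and radians):
On the way, in this order (a step that is already met when the one before it is completed fails the run):
1. the board's back edge is under the lip while its front is still raised (x of board_back in the frame of stand between -0.09 and -0.07 m and y of board_back in the frame of stand between -0.02 and 0.02 m and z of board_back in the frame of stand between 0.03 and 0.056 m and angle between board_strip's own z axis and vertical above 0.05 rad), for 0.1 s.
2. the board lies flat and home in the stand (x of board_strip in the frame of stand between 0.067 and 0.083 m and y of board_strip in the frame of stand between -0.012 and 0.012 m and z of board_strip in the frame of stand between 0.05 and 0.062 m and z of board_back in the frame of stand between 0.033 and 0.045 m and x of board_back in the frame of stand below -0.071 m and angle between board_strip's own z axis and vertical below 0.05 rad), for 0.3 s.
At the end, for the whole second after the job is handed in: Board home: back edge under the lip, front behind the stop, level to 0.05 rad, strip within 8 mm (x), 12 mm (y), 6 mm (height) of home. Every bottle present stands cap up on the board, within 0.1 rad of vertical, its axis on the board and 20 to 140 mm behind the strip centre, at rest (all of step 2 and angle between each of bottle1_mid, bottle2_mid, bottle3_mid, bottle4_mid's own z axis and vertical below 0.1 rad and x of bottle1_mid in the frame of board_strip between -0.14 and -0.02 m and y of bottle1_mid in the frame of board_strip between -0.095 and 0.095 m and z of bottle1_mid in the frame of board_strip between 0.028 and 0.04 m and linear speed of each of bottle1, bottle2, bottle3, bottle4 below 0.02 m/s and x of bottle2_mid in the frame of board_strip between -0.14 and -0.02 m and y of bottle2_mid in the frame of board_strip between -0.095 and 0.095 m and z of bottle2_mid in the frame of board_strip between 0.028 and 0.04 m and x of bottle3_mid in the frame of board_strip between -0.14 and -0.02 m and y of bottle3_mid in the frame of board_strip between -0.095 and 0.095 m and z of bottle3_mid in the frame of board_strip between 0.028 and 0.04 m and x of bottle4_mid in the frame of board_strip between -0.14 and -0.02 m and y of bottle4_mid in the frame of board_strip between -0.095 and 0.095 m and z of bottle4_mid in the frame of board_strip between 0.028 and 0.04 m); the robot touches nothing.
It fails at once if the honey jar is pushed more than 30 mm or knocked over (distance of honey_jar from where it was at the start of the episode above 0.03 m or angle between honey_jar's own z axis and vertical above 0.5 rad).
It fails at once if the salt jar is pushed more than 30 mm or knocked over (distance of salt_jar from where it was at the start of the episode above 0.03 m or angle between salt_jar's own z axis and vertical above 0.5 rad).
It fails at once if the spice jar is pushed more than 30 mm or knocked over (distance of spice_jar from where it was at the start of the episode above 0.03 m or angle between spice_jar's own z axis and vertical above 0.5 rad).
Of bottle1, bottle2, bottle3, bottle4 only 3 to 4 are there at a start; the rules pass over those that are not, and their reading is None.
At some moment in a run one of bottle1, bottle2, bottle3, bottle4 may be knocked a few centimetres aside while the robot is not near it.
Once in a run the grip may slacken for a moment while it holds something.
It also fails if it takes over 210 s, if anything falls off the work surface, if the arm or the gripper's body presses on something with over 40 N, if the wrist force passes 120 N, or if a joint passes its speed limit or range.

### The arm

A 6-joint arm with a two-finger parallel gripper is mounted at the origin on the work surface. World frame = base frame: x ahead of the robot, y to its left, z up, the work surface at z = 0. Lengths are in m, angles in degrees, forces in N, time in s.
With the tool pointing down it reaches from about 0.3 to 0.75 m from the base axis. Payload 8.5 kg.
Tool frame: the origin (TCP) lies at the very end of the fingers, on their centre line; the grasp point (between the pads) lies 19 mm behind it; z points along the fingers, y is the line along which they close (so a half turn about z gives the same grasp; the last joint's range is limited). The gripper opens to 85 mm and grips with 20 to 120 N. Pads are 22 mm wide; open, the fingers measure 114 mm over their backs; the gripper's body (76 mm by 85 mm) begins 54 mm behind the grasp point. The pads swing forward as they close: fully open they stand 13 mm farther back than shut.
Start: joints at [-78.913, 21.807, 74.336, -0, 83.858, -12.336], TCP at [0.219, -0.505, 0.231] pointing down, gripper open.
Joint ranges: [-178.18, 178.18], [-50.72, 133.34], [12.68, 142.11], [-81.47, 261.47], [9.98, 163.14], [-165.26, 165.26]. Speed limits (degrees/s): [136.94, 136.94, 180, 180, 180, 180].

### API

Orientations are given as a 3x3 rotation matrix whose columns are the frame's x, y, z axes.
In Python, from rig import observe, cams, ticket gives the robot as it stands.
- The arm moves only by the tool move_arm, never from a script. Its arguments are lists of equal length, an entry for each row: "jaw": the finger opening in cm, from 0 to 8.54; "dp": the shift along the tool's x, y, z in cm, a list of three; "turn": the turn, a rotation vector about the tool's x, y, z in rad, a list of three. In form: {"jaw": [jaw, ...], "dp": [[tx, ty, tz], ...], "turn": [[wx, wy, wz], ...]}. A call has 1 to 12 rows; each row shifts and turns the commanded pose from where the row before left it, along the tool's axes as they then stand; what a row does not reach is not made up. A row lasts 1/12 s, in which the tool goes at most 41.7 mm and 7.16 degrees, less where a joint would pass 70% of its speed; a pose out of reach is approached as far as the arm can. A call is refused whole if a number of a shift passes 4.17 or a number of a turn 0.125, either way. A call with a gripper value outside its range is refused whole. The fingers move at their own pace and stop on an object; "force" is the grip in N (left out, the last holds). Time passes only in rows, so rows that do not move let the fingers close. It gives the time, the measured TCP pose, the force, the opening and the grip force at its end, in the units of the state.
- observe(): the state, without advancing time (a new reading comes with each control period).
- cams.get_image(name): name is "scene" or "top" or "wrist"; returns (picture, depth): 400x640x3 uint8, red, green, blue; 400x640 float32, m along the optical axis (not along the pixel's ray), 0 where there is no reading.
- cams.calibration(name): a dict with "vertical_fov" (degrees; the focal length in pixels is half the picture's height over the tangent of half this angle, whatever the lens; pixels are square), "cx", "cy" (the principal point, pixels), "view" (4x4, takes a point from world to camera coordinates); the wrist camera has in their place "tool_from_camera" (4x4, takes a point from camera to tool coordinates, whose origin is the TCP and whose axes are the flange's). Camera axes: x right, y up, looking along -z (the intrinsics and any distortion apply to the point x, -y, -z); pixel columns grow to the right and rows downward; lengths in m; the calibration is good to about 2 mm. A picture is of the moment at which its call begins: read the wrist's pose just before it. calibration takes no time and is no camera call.
- ticket.close_job(): hands the job in; it is judged then, once.
Trained networks look in the newest picture that a camera, given by its name, has taken for a name from the list of things; names that differ only in an ending like _2 or _b are one class to them, and where a whole thing is asked for, a point or a joint stands for the part that bears it (a point fixed in the world has none). Each returns a list of dicts, best first, with "p" (0 to 1); they miss things now and then, are a little off and sometimes report something else, mostly with a low value. They report only what shows in the picture. A call takes as long as a camera call. They do not tell look-alikes from the thing itself.
- cams.spot_in(camera, query): "box" ([centre column, centre row, width, height] as shares, 0 to 1, of the picture: columns of its width, rows of its height, round what is visible of it).
- cams.outline_of(camera, query): "mask" (400x640 bool, what is visible of it) and "box" ([centre column, centre row, width, height] as shares, 0 to 1, of the picture: columns of its width, rows of its height, round what is visible of it).
- cams.mark_of(camera, query): "location" ([column, row] as shares, 0 to 1, of the picture: columns of its width, rows of its height: a listed point, or the origin of a listed thing).
The state is a dict: "time_s": time; "q": joint angles; "qvel": joint speeds; "joint_efforts": joint torques, N m; "position": TCP position; "tool_rot": TCP orientation; "ft_force": force on the tool from outside, world axes, zero at the start; "wrist_torque": the same for the moment, N m; "grip_width": finger opening in m; "gripper_force": force on a finger pad.
Only numpy, scipy, OpenCV 4.12 (cv2) and the standard library are available. Lean on these libraries where they do the work, as an engineer would, in place of code of your own. Each camera call takes 0.05 s, during which the arm holds its last target. There are 200 camera calls.

## Working session

There is one attempt and no reset: what is moved stays moved. The work goes in short steps, Python scripts to look and compute and a tool call to move; the robot and the scene stay as the last step left them, time stands still between calls to the robot, and variables do not carry over. Pictures are saved under pics/ and viewed, at most 14 in all, crops included, and the job is handed in when it is done.

Besides the shell and the picture viewer there is one more tool, called after "Request:" as a command line: name --argument value ..., lists and objects as JSON in quotes. move_arm: Moves the arm, as the interface text tells. Its arguments: {"type":"object","properties":{"jaw":{"type":"array","items":{"type":"number"}},"dp":{"type":"array","items":{"type":"array","items":{"type":"number"}}},"turn":{"type":"array","items":{"type":"array","items":{"type":"number"}}},"force":{"type":"number"}},"required":["jaw","dp","turn"]}

```bash
ls; mkdir -p pics
cat > h.py <<'E'
import numpy as np, cv2, json
from rig import observe, cams, ticket
def cam(name,st=None):
    c=cams.calibration(name); f=200/np.tan(np.radians(c['vertical_fov']/2))
    if name=='wrist':
        T=np.eye(4); T[:3,:3]=np.array(st['tool_rot']);T[:3,3]=st['position']
        M=T@np.array(c['tool_from_camera'])
    else: M=np.linalg.inv(np.array(c['view']))
    return c,f,M
def grab(name):
    st=observe(); im,d=cams.get_image(name); c,f,M=cam(name,st); return im,d,(c,f,M)
def w3(K,u,v,d):
    c,f,M=K; u=np.asarray(u,float);v=np.asarray(v,float)
    P=np.stack([(u-c['cx'])/f*d,-(v-c['cy'])/f*d,-d*np.ones_like(u),np.ones_like(u)],-1)
    return (P@M.T)[...,:3]
def ray(K,u,v,z):
    c,f,M=K; o=M[:3,3]; p=w3(K,u,v,1.0); return o+(p-o)*((z-o[2])/(p[...,2]-o[2]))[...,None]
def cloud(K,d):
    v,u=np.mgrid[:400,:640]; return w3(K,u,v,d)
def save(n,im): cv2.imwrite('pics/'+n,im[:,:,::-1])
E
python3 - <<'E'
from h import *
for n in('top','scene'):
    im,d,K=grab(n); save(n+'0.png',im); print(K[0].keys(),K[0], K[2][:3,3].round(3)); np.save(n+'d.npy',d); np.save(n+'i.npy',im)
E
```

```text
pics
dict_keys(['vertical_fov', 'cx', 'cy', 'view']) {'vertical_fov': 46.41348358162605, 'cx': 318.32751098854766, 'cy': 203.0597381345102, 'view': array([[ 0.01014508, -0.99987624,  0.01202392,  0.02686612],
       [ 0.98947985,  0.01177355,  0.14419086, -0.57996385],
       [-0.14431458,  0.01043459,  0.98947684, -1.43907177],
       [ 0.        ,  0.        ,  0.        ,  1.        ]])} [0.366 0.049 1.507]
dict_keys(['vertical_fov', 'cx', 'cy', 'view']) {'vertical_fov': 43.519122857147146, 'cx': 309.11801641635634, 'cy': 203.5497327015757, 'view': array([[ 0.81802199,  0.57502988,  0.01344135, -0.49839305],
       [-0.46976637,  0.65442749,  0.59248985,  0.20891923],
       [ 0.33190298, -0.49098402,  0.80546577, -1.66865946],
       [ 0.        ,  0.        ,  0.        ,  1.        ]])} [ 1.06  -0.669  1.227]
```

View pics/top0.png

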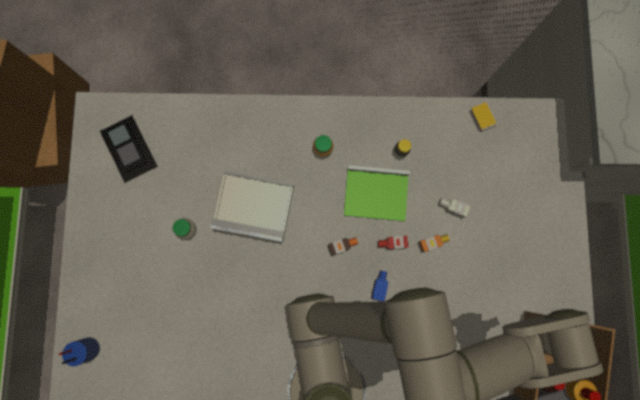

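View pics/scene0.png

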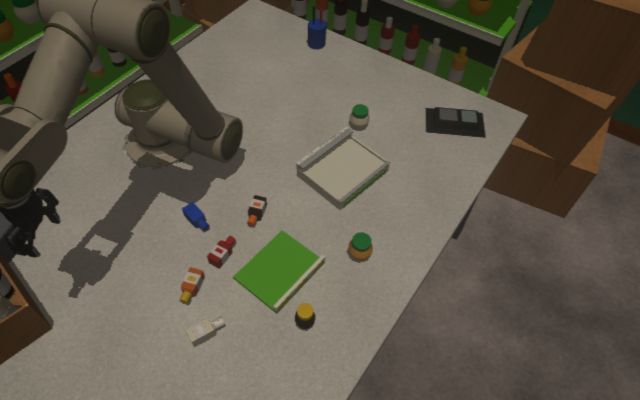

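The top view shows these things:
- Bottles: brown at (342,246), red at (394,243), amber at (434,243) and white at (455,207).
- Blue look-alike of the red bottle at (381,286), to be left alone.
- Board at (377,195), with its strip at row 170, facing away from the robot.
- Stand at (253,208), with its lip on the near side.
- Jars: salt (184,228), honey (323,145) and spice (403,147).

The only thing that could be taken for bottle2 is the blue one at (381,286). The red one at (394,243) fits the description.

Run:
```python
from h import *
for n in('top','scene'):
    im=np.load(n+'i.npy');d=np.load(n+'d.npy');c,f,M=cam(n);K=(c,f,M)
    P=cloud(K,d)
    tab=P[150:350,300:560] if n=='top' else P[250:390,60:180]
    print(n,'table z pct',np.percentile(tab[...,2],[5,25,50,75]).round(4))
    for q in['stand','board_strip','bottle1_mid','bottle2_mid','bottle3_mid','bottle4_mid','honey_jar','salt_jar','spice_jar']:
        r=cams.outline_of(n,q)
        if not r: print(q,None);continue
        for k in r[:2]:
            m=k['mask']&(d>0); p=P[m]; p=p[p[:,2]>0.008]
            if len(p)<10: continue
            (cx,cy),(w,h),a=cv2.minAreaRect((p[:,:2]*1000).astype(np.float32))
            print(q,round(k['p'],2),'px',(np.array(k['box'][:2])*[640,400]).round(),m.sum(),'med',np.median(p,0).round(4),'rect',round(cx),round(cy),round(w),round(h),round(a,1),'zmax',np.percentile(p[:,2],[50,97]).round(3))
    for q in['stand_lip','stand_stop','board_strip','board_back','bottle1_mid','bottle2_mid','bottle3_mid','bottle4_mid']:
        r=cams.mark_of(n,q)
        z={'stand_lip':.058,'stand_stop':.041,'board_strip':.022,'board_back':.005}.get(q,.019)
        for k in r[:2]:
            u=np.array(k['location'])*[640,400]; print(q,round(k['p'],2),u.round(1),ray(K,u[0],u[1],np.array(z)).round(4))
im=np.load('topi.npy'); cv2.imwrite('pics/crop.png',cv2.resize(im[130:310,190:490,::-1],None,fx=2.6,fy=2.6,interpolation=cv2.INTER_CUBIC))
```

```text
top table z pct [-0.0053 -0.0017  0.0014  0.0122]
stand 0.73 px [253. 207.] 4314 med [0.567 0.24  0.036] rect 569 241 227 191 80.0 zmax [0.036 0.066]
board_strip 0.74 px [378. 193.] 3080 med [ 0.6221 -0.1539  0.0116] rect 617 -155 200 162 85.4 zmax [0.012 0.035]
board_strip 0.34 px [455. 206.] 376 med [ 0.5731 -0.4066  0.0362] rect 576 -403 92 40 66.9 zmax [0.036 0.043]
bottle1_mid 0.85 px [431. 244.] 307 med [ 0.4582 -0.3282  0.0364] rect 461 -338 37 91 18.7 zmax [0.036 0.043]
bottle2_mid 0.58 px [382. 287.] 325 med [ 0.3173 -0.1639  0.0366] rect 323 -165 39 88 78.1 zmax [0.037 0.042]
bottle3_mid 0.56 px [343. 246.] 315 med [ 0.4477 -0.0397  0.0367] rect 448 -47 39 91 18.9 zmax [0.037 0.043]
bottle4_mid 0.82 px [454. 208.] 371 med [ 0.573  -0.4067  0.0363] rect 576 -403 92 40 66.9 zmax [0.036 0.043]
honey_jar 0.65 px [321. 149.] 350 med [0.7594 0.0207 0.0677] rect 764 22 62 62 0.7 zmax [0.068 0.076]
salt_jar 0.79 px [185. 229.] 387 med [0.4921 0.448  0.0679] rect 494 451 59 67 81.4 zmax [0.068 0.075]
spice_jar None
stand_lip 0.58 [256.1 181.5] [0.6438 0.2304 0.058 ]
stand_lip 0.23 [
[... 1912 characters left out ...]
. 271.] 3967 med [ 0.6265 -0.1649  0.0108] rect 620 -157 202 163 85.5 zmax [0.011 0.035]
stand_lip 0.88 [328.3 152. ] [0.5115 0.2424 0.058 ]
stand_stop 0.92 [363.3 177.5] [0.6488 0.2313 0.041 ]
stand_stop 0.7 [256.7 214.6] [ 0.4708 -0.0671  0.041 ]
board_strip 0.93 [299.3 276.8] [ 0.6826 -0.1508  0.022 ]
board_back 0.62 [260.5 253.8] [ 0.5459 -0.1481  0.005 ]
bottle1_mid 0.69 [189.2 287.4] [ 0.4621 -0.345   0.019 ]
bottle2_mid 0.79 [197.5 219. ] [ 0.3296 -0.1687  0.019 ]
bottle2_mid 0.68 [223.8 250.2] [ 0.4613 -0.2045  0.019 ]
bottle3_mid 0.85 [258.8 209.7] [ 0.4538 -0.0384  0.019 ]
bottle3_mid 0.66 [340.  174.2] [0.5748 0.2166 0.019 ]
bottle4_mid 0.62 [207.8 327.1] [ 0.5768 -0.3994  0.019 ]
```

View pics/crop.png

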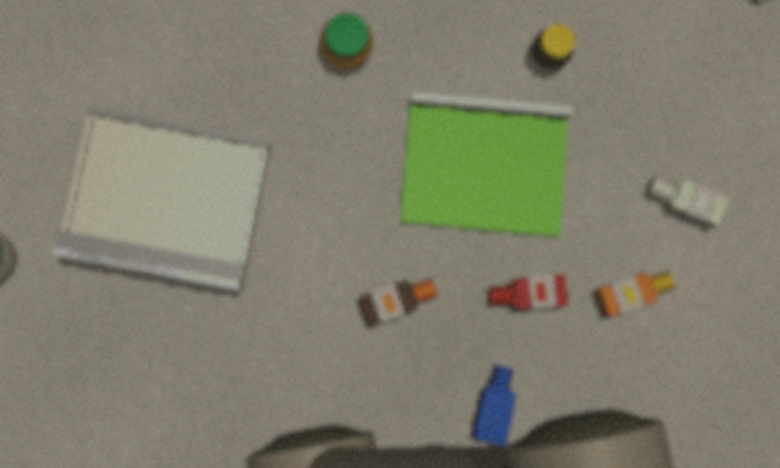

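The crop confirms the choice: the red bottle with its label is at crop (530,293), and the blue look-alike is at (493,407). Next I'll check the tool orientation and work out the move to above the strip.

```bash
cat >> h.py <<'E'
from scipy.spatial.transform import Rotation as Ro
def Rz(a): return Ro.from_euler('z',a,degrees=True).as_matrix()
def go(p,R,n=None):
    "shift (tool axes now, cm) and turn (rotvec, rad) to reach a pose; grip symmetric half turn chosen"
    s=observe(); R0=np.array(s['tool_rot']); best=None
    for Q in(R,R@np.diag([-1,-1,1])):
        r=Ro.from_matrix(R0.T@Q).as_rotvec()
        if best is None or np.linalg.norm(r)<np.linalg.norm(best): best=r
    d=R0.T@(np.array(p)-s['position'])*100
    print('t',round(s['time_s'],2),'pos',np.round(s['position'],4),'jaw',round(s['grip_width'],4),'q',np.round(s['q'],0))
    print('dp cm',d.round(2),'turn',best.round(3),'F',np.round(s['ft_force'],1))
def down(yaw):  # tool y along board x (yaw deg), pointing down
    y=Rz(yaw)[:,0]; z=np.array([0,0,-1.]); return np.stack([np.cross(y,z),y,z],1)
E
python3 - <<'E'
from h import *
print(np.round(observe()['tool_rot'],3))
b=np.array([.693,-.162,0]); go(b+[0,0,.15],down(-4.6))
print(cams.calibration('wrist'))
E
```

```text
[[ 0.918  0.398 -0.   ]
 [ 0.398 -0.918  0.   ]
 [ 0.    -0.    -1.   ]]
t 1.8 pos [ 0.2186 -0.5046  0.2313] jaw 0.0853 q [-79.  22.  74.   0.  84. -12.]
dp cm [ 57.15 -12.58   8.13] turn [-0.    -0.    -1.082] F [-0.3 -0.3 -0.7]
{'vertical_fov': 61.4383863549707, 'cx': 317.2596663971583, 'cy': 197.1122145481781, 'tool_from_camera': array([[-1.44285394e-03,  9.45317597e-01,  3.26148064e-01,
         8.39616264e-02],
       [ 9.99998731e-01,  1.58404018e-03, -1.67313425e-04,
        -7.89077326e-04],
       [-6.74795964e-04,  3.26147408e-01, -9.45318683e-01,
        -1.43496439e-01],
       [ 0.00000000e+00,  0.00000000e+00,  0.00000000e+00,
         1.00000000e+00]])}
```

Request:
move_arm --jaw '[4, 4, 4, 4, 4, 4, 4, 4, 4, 4, 4, 4]' --dp '[[4.1, -0.9, 0], [4.1, -0.9, 0], [4.1, -0.9, 0], [4.1, -0.9, 0], [4.1, -0.9, 0], [4.1, -0.9, 0], [4.1, -0.9, 0], [4.1, -0.9, 0], [4.1, -0.9, 0], [4.1, -0.9, 0], [4.1, -0.9, 0], [4.1, -0.9, 0]]' --turn '[[0, 0, 0], [0, 0, 0], [0, 0, 0], [0, 0, 0], [0, 0, 0], [0, 0, 0], [0, 0, 0], [0, 0, 0], [0, 0, 0], [0, 0, 0], [0, 0, 0], [0, 0, 0]]'

```text
time_s: 2.8
position: [0.6256, -0.2105, 0.2314]
tool_rot: [[0.918, 0.398, 0.0], [0.398, -0.918, -0.0], [0.0, 0.0, -1.0]]
ft_force: [0.2, -1.4, 1.5]
grip_width: 0.0399
gripper_force: 0.0
```

Request:
move_arm --jaw '[4, 4, 4, 4, 4, 4, 4, 4, 4, 4, 4, 4]' --dp '[[2, -0.5, 0.5], [2, -0.5, 0.5], [0, 0, 0], [0, 0, 0], [0, 0, 0], [0, 0, 0], [0, 0, 0], [0, 0, 0], [0, 0, 0], [0, 0, 0], [0, 0, 0], [0, 0, 0]]' --turn '[[0, 0, -0.09], [0, 0, -0.09], [0, 0, -0.09], [0, 0, -0.09], [0, 0, -0.09], [0, 0, -0.09], [0, 0, -0.09], [0, 0, -0.09], [0, 0, -0.09], [0, 0, -0.09], [0, 0, -0.09], [0, 0, -0.09]]'

```text
time_s: 3.8
position: [0.6557, -0.1857, 0.2212]
tool_rot: [[0.077, 0.997, -0.0], [0.997, -0.077, 0.0], [0.0, -0.0, -1.0]]
ft_force: [0.7, -0.4, 0.3]
grip_width: 0.0403
gripper_force: 0.0
```

```bash
cat > strip.py <<'E'
from h import *
im,d,K=grab('wrist'); save('w1.png',im); P=cloud(K,d)
b=np.array([.693,-.162,0]); go(b+[0,0,.15],down(-4.6))
# white strip top: points z in .028-.04 near guess
m=(d>0)&(P[...,2]>.027)&(P[...,2]<.042)&(np.abs(P[...,0]-.693)<.04)&(np.abs(P[...,1]+.162)<.13)
p=P[m]; print(len(p),p.min(0).round(3),p.max(0).round(3),np.median(p[:,2]))
print(cv2.minAreaRect((p[:,:2]*1000).astype(np.float32)))
hsv=cv2.cvtColor(im,cv2.COLOR_RGB2HSV); g=(hsv[...,0]>40)&(hsv[...,0]<75)&(hsv[...,1]>120)&(d>0)
g=cv2.morphologyEx(g.astype(np.uint8),cv2.MORPH_OPEN,np.ones((5,5)))>0
v,u=np.nonzero(g); print('green',len(u),u.min(),u.max(),v.min(),v.max(),np.median(P[g][:,2])); print(cv2.minAreaRect((P[g][:,:2]*1000).astype(np.float32)))
E
python3 strip.py
```

```text
t 3.85 pos [ 0.6557 -0.1857  0.2212] jaw 0.0395 q [-26.  36.  51.   0.  93. -22.]
dp cm [2.63 3.55 7.12] turn [-0.    -0.     0.008] F [ 1.2 -0.3  0.2]
2297 [ 0.678 -0.263  0.027] [ 0.705 -0.064  0.038] 0.0349438148881977
((691.7609252929688, -163.9971923828125), (199.4876251220703, 11.127007484436035), 85.22478485107422)
green 27257 193 348 36 227 0.011030935624177174
((609.7481689453125, -155.94285583496094), (200.64952087402344, 153.4741973876953), 85.3017807006836)
```

View pics/w1.png

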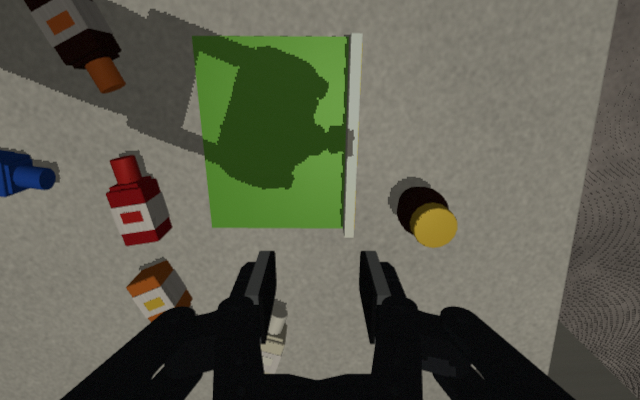

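The wrist view shows the strip at (352,135), the board behind it in green, the spice jar at (428,215) clear of the fingers, and the red bottle at (140,205). The strip centre comes out at (0.692, -0.164), yaw -4.8°.

Request:
move_arm --jaw '[4, 4, 4, 4, 4, 4, 4, 4, 4]' --dp '[[0.8, 1.15, 1], [0.8, 1.15, 1], [0.84, 1.15, 1], [0, 0, 4], [0, 0, 4], [0, 0, 4], [0, 0, 3], [0, 0, 2], [0, 0, 0]]' --turn '[[0, 0, 0.006], [0, 0, 0], [0, 0, 0], [0, 0, 0], [0, 0, 0], [0, 0, 0], [0, 0, 0], [0, 0, 0], [0, 0, 0]]'

```text
time_s: 4.6
position: [0.6901, -0.1627, 0.0151]
tool_rot: [[0.09, 0.996, -0.009], [0.996, -0.09, 0.004], [0.003, -0.009, -1.0]]
ft_force: [-0.3, -0.3, -0.2]
grip_width: 0.0399
gripper_force: 0.0
```

Run:
```python
from h import *
go([.692,-.164,.0135],down(-4.75))
```

```text
t 4.6 pos [ 0.6901 -0.1627  0.0151] jaw 0.0399 q [-23.  49.  60.   0.  72. -18.]
dp cm [-0.11  0.2   0.15] turn [-0.009 -0.003 -0.008] F [-0.3 -0.3 -0.2]
```

Request:
move_arm --jaw '[4, 4, 0.5, 0.5, 0.5, 0.5, 0.5, 0.5]' --dp '[[0, 0.1, 0], [0, 0, 0], [0, 0, 0], [0, 0, 0], [0, 0, 0], [0, 0, 0], [0, 0, 0], [0, 0, 0]]' --turn '[[0, 0, 0], [0, 0, 0], [0, 0, 0], [0, 0, 0], [0, 0, 0], [0, 0, 0], [0, 0, 0], [0, 0, 0]]' --force 100

```text
time_s: 5.27
position: [0.6936, -0.1646, 0.0232]
tool_rot: [[0.088, 0.996, 0.002], [0.996, -0.088, -0.001], [-0.001, 0.002, -1.0]]
ft_force: [-1.7, 0.1, 6.6]
grip_width: 0.0068
gripper_force: 93.8
```

Run:
```python
from h import *
go([.692,-.164,.0135],down(-4.75))
# stand pose refinement from the top and scene clouds: plinth + lip
for n in('top','scene'):
    d=np.load(n+'d.npy');c,f,M=cam(n);P=cloud((c,f,M),d)
    reg=(np.abs(P[...,0]-.57)<.16)&(np.abs(P[...,1]-.24)<.17)&(d>0)
    for lo,hi in((.025,.048),(.055,.075)):
        p=P[reg&(P[...,2]>lo)&(P[...,2]<hi)]; q=(p[:,:2]*1000).astype(np.float32)
        print(n,lo,len(p),np.median(p[:,2]).round(4),cv2.minAreaRect(q),'med',np.median(q,0))
```

```text
t 5.27 pos [ 0.6936 -0.1646  0.0232] jaw 0.0068 q [-23.  48.  60.  -0.  72. -18.]
dp cm [ 0.04 -0.17  0.97] turn [ 0.002  0.001 -0.005] F [-1.7  0.1  6.6]
top 0.025 3527 0.035 ((568.627685546875, 241.08154296875), (227.0946044921875, 190.72994995117188), 79.9569091796875) med [583.925  238.4336]
top 0.055 737 0.0634 ((490.23345947265625, 255.15817260742188), (227.00730895996094, 31.215017318725586), 79.96910095214844) med [489.82364 253.09367]
scene 0.025 3306 0.0339 ((574.0614624023438, 238.77108764648438), (233.66140747070312, 190.8003692626953), 79.85143280029297) med [583.1006  230.85678]
scene 0.055 574 0.0624 ((492.29180908203125, 252.62127685546875), (230.81546020507812, 37.049354553222656), 78.78876495361328) med [492.52197 246.63504]
```

Run:
```python
from h import *
im,d,K=grab('wrist'); save('w2.png',im); P=cloud(K,d)
print(P[100:400:50,270:400:20,2].round(3)); s=observe(); print(s['position'],s['grip_width'],s['gripper_force'],s['ft_force'],s['wrist_torque'])
```

```text
[[0.012 0.011 0.036 0.032 0.001 0.001 0.   ]
 [0.009 0.011 0.034 0.032 0.002 0.001 0.001]
 [0.011 0.011 0.034 0.001 0.001 0.    0.001]
 [0.012 0.011 0.034 0.032 0.    0.001 0.001]
 [0.067 0.069 0.035 0.062 0.068 0.001 0.001]
 [0.095 0.096 0.035 0.001 0.096 0.096 0.08 ]]
[ 0.69360918 -0.16455604  0.02320454] 0.00719025741327054 93.80529642105103 [-1.70527258  1.01746132  6.47218617] [0.09487504 0.31154498 0.08459659]
```

View pics/w2.png

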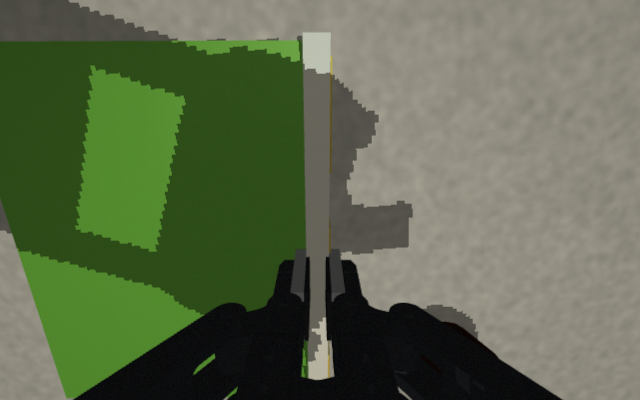

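Request:
move_arm --jaw '[2, 2, 2, 2, 2, 2]' --dp '[[0, 0, 0], [0, 0, 0], [0, 0, 0], [0, 0, 0], [0, 0, 0], [0, 0, 0]]' --turn '[[0, 0, 0], [0, 0, 0], [0, 0, 0], [0, 0, 0], [0, 0, 0], [0, 0, 0]]'

```text
time_s: 5.82
position: [0.6931, -0.1644, 0.0212]
tool_rot: [[0.088, 0.996, -0.0], [0.996, -0.088, 0.0], [0.0, -0.0, -1.0]]
ft_force: [-0.9, -0.6, 0.3]
grip_width: 0.0201
gripper_force: 0.0
```

Request:
move_arm --jaw '[2, 2, 2, 2, 0.5, 0.5, 0.5, 0.5, 0.5]' --dp '[[0, 0, 0.4], [0, 0, 0.3], [0, 0, 0], [0, 0, 0], [0, 0, 0], [0, 0, 0], [0, 0, 0], [0, 0, 0], [0, 0, 0]]' --turn '[[0, 0, 0], [0, 0, 0], [0, 0, 0], [0, 0, 0], [0, 0, 0], [0, 0, 0], [0, 0, 0], [0, 0, 0], [0, 0, 0]]' --force 110

```text
time_s: 6.57
position: [0.6933, -0.1645, 0.0146]
tool_rot: [[0.088, 0.996, 0.0], [0.996, -0.088, -0.0], [-0.0, 0.0, -1.0]]
ft_force: [0.8, -0.4, 1.3]
grip_width: 0.0074
gripper_force: 108.1
```

Request:
move_arm --jaw '[0.5, 0.5, 0.5, 0.5, 0.5, 0.5, 0.5, 0.5]' --dp '[[0, 0, -0.5], [0, 0, -1.5], [0, 0, -2.5], [0, 0, -2.5], [0, 0, -2.5], [0, 0, -2.5], [0, 0, -1], [0, 0, 0]]' --turn '[[0, 0, 0], [0, 0, 0], [0, 0, 0], [0, 0, 0], [0, 0, 0], [0, 0, 0], [0, 0, 0], [0, 0, 0]]'

```text
time_s: 7.23
position: [0.6939, -0.1647, 0.1469]
tool_rot: [[0.088, 0.996, 0.004], [0.996, -0.088, -0.002], [-0.001, 0.004, -1.0]]
ft_force: [0.5, -0.1, -2.3]
grip_width: 0.0074
gripper_force: 107.8
```

```bash
cat >> h.py <<'E'
S0=np.array([.570,.238,0]); SY=-10.
ZO=-.0074
def board(xb,zb,th,yb=0.):
    Rb=Rz(SY)@Ro.from_euler('y',-th).as_matrix()
    ps=np.array([xb,yb,zb])
    p=S0+Rz(SY)@ps+Rb@np.array([.155,0,.017+ZO])
    y=Rb[:,0]; z=-Rb[:,2]; return p,np.stack([np.cross(y,z),y,z],1)
E
python3 - <<'E'
from h import *
print(np.round(observe()['tool_rot'],3))
p,R=board(-.03,.12,.22); print(p); go(p,R)
im,d,K=grab('wrist'); P=cloud(K,d)
hsv=cv2.cvtColor(im,cv2.COLOR_RGB2HSV); g=(hsv[...,0]>40)&(hsv[...,0]<75)&(hsv[...,1]>120)&(d>0)&(d<.4)
T=np.array(observe()['tool_rot']); Q=(P[g]-observe()['position'])@T  # tool coordinates
A=np.c_[Q[:,:2],np.ones(len(Q))]; k,*_=np.linalg.lstsq(A,Q[:,2],rcond=None); print('board plane in tool: dz/dx,dz/dy,z0',k.round(4),len(Q), np.percentile(Q,[1,99],axis=0).round(3))
E
```

```text
[[ 0.088  0.996  0.004]
 [ 0.996 -0.088 -0.002]
 [-0.001  0.004 -1.   ]]
[0.68735865 0.2173065  0.16319421]
t 7.23 pos [ 0.6939 -0.1647  0.1469] jaw 0.0074 q [-23.  42.  52.   0.  86. -18.]
dp cm [37.99 -4.   -1.7 ] turn [-0.215 -0.008  0.086] F [ 0.5 -0.1 -2.3]
board plane in tool: dz/dx,dz/dy,z0 [ 0.0096 -0.016   0.0001] 89285 [[-0.075 -0.152  0.   ]
 [ 0.1   -0.008  0.003]]
```

Request:
move_arm --jaw '[0.5, 0.5, 0.5, 0.5, 0.5, 0.5, 0.5, 0.5, 0.5, 0.5, 0.5, 0.5]' --dp '[[2, -0.4, -0.2], [3.5, -0.4, -0.2], [4, -0.4, -0.2], [4, -0.4, -0.2], [4, -0.4, -0.2], [4, -0.4, -0.2], [4, -0.4, -0.2], [4, -0.4, -0.2], [4, -0.4, -0.1], [3, -0.4, 0], [1.5, 0, 0], [0, 0, 0]]' --turn '[[-0.0215, 0, 0.009], [-0.0215, 0, 0.009], [-0.0215, 0, 0.009], [-0.0215, 0, 0.009], [-0.0215, 0, 0.009], [-0.0215, 0, 0.009], [-0.0215, 0, 0.009], [-0.0215, 0, 0.009], [-0.0215, 0, 0.009], [-0.0215, 0, 0.009], [0, 0, 0], [0, 0, 0]]'

```text
time_s: 8.28
position: [0.7008, 0.2214, 0.1553]
tool_rot: [[0.172, 0.963, 0.207], [0.985, -0.17, -0.027], [0.009, 0.209, -0.978]]
ft_force: [0.2, -0.5, -2.9]
grip_width: 0.0076
gripper_force: 108.0
```

Request:
move_arm --jaw '[0.5, 0.5]' --dp '[[0, 0, 0], [0, 0, 0]]' --turn '[[0, 0, 0], [0, 0, 0]]'

```text
time_s: 8.45
position: [0.7019, 0.2164, 0.1567]
tool_rot: [[0.177, 0.962, 0.208], [0.984, -0.175, -0.029], [0.008, 0.21, -0.978]]
ft_force: [-0.4, -0.5, -3.7]
grip_width: 0.0076
gripper_force: 108.0
```

Run:
```python
from h import *
go(*board(-.03,.12,.22))
go(*board(-.045,.047,.22))
im,d,K=grab('scene'); save('s1.png',cv2.resize(im[60:260,200:500],None,fx=2.6,fy=2.6,interpolation=cv2.INTER_CUBIC))
```

```text
t 8.45 pos [0.7019 0.2164 0.1567] jaw 0.0076 q [ 9. 39. 57. -4. 72. 20.]
dp cm [-0.17 -1.27 -0.94] turn [-0.008 -0.007 -0.005] F [-0.4 -0.5 -3.7]
t 8.45 pos [0.7019 0.2164 0.1567] jaw 0.0076 q [ 9. 39. 57. -4. 72. 20.]
dp cm [-0.23 -4.27  5.88] turn [-0.008 -0.007 -0.005] F [-0.4 -0.5 -3.7]
```

View pics/s1.png

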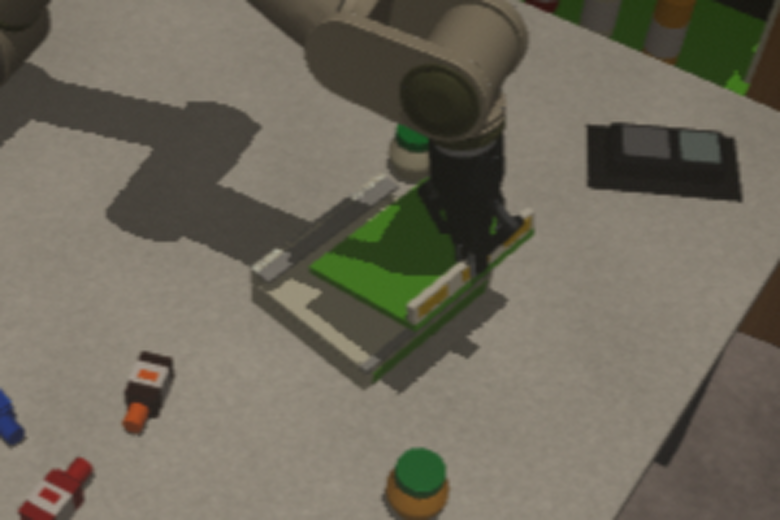

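The board is held above the stand with its front raised and aligned with it; the strip runs from (410,310) to (530,220) in the crop. I'll lower it, then slide it under the lip.

Request:
move_arm --jaw '[0.5, 0.5, 0.5, 0.5, 0.5, 0.5, 0.5, 0.5, 0.5, 0.5]' --dp '[[-0.1, -0.6, 0.7], [-0.1, -0.6, 0.9], [0, -0.6, 0.9], [0, -0.6, 0.9], [0, -0.6, 0.9], [0, -0.6, 0.8], [0, -0.6, 0.7], [0, 0, 0], [0, 0, 0], [0, 0, 0]]' --turn '[[-0.008, -0.007, -0.005], [0, 0, 0], [0, 0, 0], [0, 0, 0], [0, 0, 0], [0, 0, 0], [0, 0, 0], [0, 0, 0], [0, 0, 0], [0, 0, 0]]'

```text
time_s: 9.33
position: [0.6748, 0.2201, 0.0935]
tool_rot: [[0.174, 0.96, 0.219], [0.985, -0.17, -0.037], [0.002, 0.222, -0.975]]
ft_force: [0.2, -0.2, -2.5]
grip_width: 0.0073
gripper_force: 107.9
```

Run:
```python
from h import *
go(*board(-.045,.047,.22))
go(*board(-.079,.045,.22))
# measure board vs stand in scene/top clouds: edge of board green near lip
for n in('top','scene'):
    im,d,K=grab(n); P=cloud(K,d); Q=(P-S0)@Rz(SY)
    hsv=cv2.cvtColor(im,cv2.COLOR_RGB2HSV); g=(hsv[...,0]>40)&(hsv[...,0]<75)&(hsv[...,1]>120)&(d>0)&(np.abs(Q[...,0])<.15)&(np.abs(Q[...,1])<.14)
    q=Q[g]; b=q[q[:,0]<0.0]
    print(n,len(q),np.percentile(q,[1,99],axis=0).round(4)); 
    l=(d>0)&(Q[...,2]>.056)&(Q[...,2]<.072)&(Q[...,0]<-.05)&(Q[...,0]>-.12)&(np.abs(Q[...,1])<.14); print('lip',np.percentile(Q[l],[2,98],axis=0).round(4))
    A=np.c_[q[:,:2],np.ones(len(q))]; print(np.linalg.lstsq(A,q[:,2],rcond=None)[0].round(4))
```

```text
t 9.33 pos [0.6748 0.2201 0.0935] jaw 0.0073 q [10. 40. 67. -5. 61. 22.]
dp cm [-0.06 -0.28  0.27] turn [ 0.004 -0.002 -0.   ] F [ 0.2 -0.2 -2.5]
t 9.33 pos [0.6748 0.2201 0.0935] jaw 0.0073 q [10. 40. 67. -5. 61. 22.]
dp cm [-0.06 -3.64 -0.29] turn [ 0.004 -0.002 -0.   ] F [ 0.2 -0.2 -2.5]
top 716 [[-0.041  -0.0963  0.0519]
 [ 0.0971  0.0662  0.3492]]
lip [[-0.0966 -0.1092  0.0577]
 [-0.0669  0.1141  0.0702]]
[-0.0957 -0.0909  0.0823]
scene 1469 [[-0.0396 -0.0981  0.0149]
 [ 0.1165  0.0714  0.0882]]
lip [[-0.0942 -0.1095  0.057 ]
 [-0.0622  0.111   0.0673]]
[ 0.0784 -0.0538  0.0615]
```

Request:
move_arm --jaw '[0.5, 0.5, 0.5, 0.5, 0.5, 0.5, 0.5, 0.5, 0.5, 0.5]' --dp '[[0, -0.4, 0.1], [0, -0.6, 0], [0, -0.6, 0], [0, -0.6, 0], [0, -0.6, -0.1], [0, -0.6, -0.2], [0, -0.2, -0.1], [0, 0, 0], [0, 0, 0], [0, 0, 0]]' --turn '[[0, 0, 0], [0, 0, 0], [0, 0, 0], [0, 0, 0], [0, 0, 0], [0, 0, 0], [0, 0, 0], [0, 0, 0], [0, 0, 0], [0, 0, 0]]'

```text
time_s: 10.27
position: [0.6392, 0.2267, 0.0879]
tool_rot: [[0.173, 0.96, 0.218], [0.985, -0.169, -0.037], [0.002, 0.221, -0.975]]
ft_force: [0.0, -0.6, -3.2]
grip_width: 0.0074
gripper_force: 108.1
```

Run:
```python
from h import *
go(*board(-.079,.045,.22))
for t,z in((.15,.043),(.08,.041),(0,.0395)): print(t);go(*board(-.080,z,t))
```

```text
t 10.27 pos [0.6392 0.2267 0.0879] jaw 0.0074 q [11. 37. 73. -5. 58. 24.]
dp cm [-0.09  0.01 -0.03] turn [ 0.003 -0.002  0.   ] F [ 0.  -0.6 -3.2]
0.15
t 10.27 pos [0.6392 0.2267 0.0879] jaw 0.0074 q [11. 37. 73. -5. 58. 24.]
dp cm [-0.09 -0.11  1.23] turn [ 0.073 -0.002  0.   ] F [ 0.  -0.6 -3.2]
0.08
t 10.27 pos [0.6392 0.2267 0.0879] jaw 0.0074 q [11. 37. 73. -5. 58. 24.]
dp cm [-0.09 -0.2   2.51] turn [ 0.143 -0.002  0.   ] F [ 0.  -0.6 -3.2]
0
t 10.27 pos [0.6392 0.2267 0.0879] jaw 0.0074 q [11. 37. 73. -5. 58. 24.]
dp cm [-0.09 -0.38  3.89] turn [ 0.223 -0.002  0.   ] F [ 0.  -0.6 -3.2]
```

Request:
move_arm --jaw '[0.5, 0.5, 0.5, 0.5, 0.5, 0.5, 0.5, 0.5]' --dp '[[-0.05, -0.03, 0.43], [0, -0.02, 0.43], [0, -0.01, 0.43], [0, 0, 0.43], [0, 0.01, 0.43], [0, 0.02, 0.43], [0, 0, 0], [0, 0, 0]]' --turn '[[0.025, 0, 0], [0.025, 0, 0], [0.025, 0, 0], [0.025, 0, 0], [0.025, 0, 0], [0.025, 0, 0], [0, 0, 0], [0, 0, 0]]'

```text
time_s: 10.93
position: [0.643, 0.2254, 0.0619]
tool_rot: [[0.173, 0.982, 0.072], [0.985, -0.173, -0.011], [0.002, 0.073, -0.997]]
ft_force: [-0.0, 0.0, -2.1]
grip_width: 0.0076
gripper_force: 108.1
```

Run:
```python
from h import *
go(*board(-.080,.0405,.07));go(*board(-.080,.039,0))
```

```text
t 10.93 pos [0.643  0.2254 0.0619] jaw 0.0076 q [10. 42. 68. -1. 67. 20.]
dp cm [-0.03 -0.02  0.1 ] turn [ 0.003 -0.002  0.   ] F [-0.   0.  -2.1]
t 10.93 pos [0.643  0.2254 0.0619] jaw 0.0076 q [10. 42. 68. -1. 67. 20.]
dp cm [-0.03 -0.    1.33] turn [ 0.073 -0.002  0.   ] F [-0.   0.  -2.1]
```

Request:
move_arm --jaw '[0.5, 0.5, 0.5, 0.5, 0.5, 0.5, 0.5]' --dp '[[0, 0, 0.45], [0, 0, 0.45], [0, 0, 0.4], [0, 0, 0], [0, 0, 0], [0, 0, 0], [0, 0, 0]]' --turn '[[0.025, 0, 0], [0.025, 0, 0], [0.023, 0, 0], [0, 0, 0], [0, 0, 0], [0, 0, 0], [0, 0, 0]]'

```text
time_s: 11.52
position: [0.6432, 0.2256, 0.0495]
tool_rot: [[0.173, 0.985, 0.001], [0.985, -0.173, 0.002], [0.002, 0.001, -1.0]]
ft_force: [0.0, 0.9, -1.5]
grip_width: 0.0073
gripper_force: 108.0
```

Request:
move_arm --jaw '[0.5, 0.5, 0.5, 0.5, 0.5, 2.5, 2.5, 2.5, 2.5, 2.5]' --dp '[[0, 0, 0.08], [0, 0, 0.08], [0, 0, 0], [0, 0, 0], [0, 0, 0], [0, 0, 0], [0, 0, 0], [0, 0, 0], [0, 0, 0], [0, 0, 0]]' --turn '[[0, 0, 0], [0, 0, 0], [0, 0, 0], [0, 0, 0], [0, 0, 0], [0, 0, 0], [0, 0, 0], [0, 0, 0], [0, 0, 0], [0, 0, 0]]'

```text
time_s: 12.35
position: [0.6433, 0.2255, 0.0474]
tool_rot: [[0.173, 0.985, -0.0], [0.985, -0.173, 0.002], [0.002, -0.0, -1.0]]
ft_force: [0.4, 0.8, 0.4]
grip_width: 0.0252
gripper_force: 0.0
```

Request:
move_arm --jaw '[2.5, 2.5, 2.5, 2.5, 2.5, 2.5, 2.5, 2.5, 2.5, 2.5]' --dp '[[0, 0, -0.5], [0, 0, -1.5], [0, 0, -2.5], [0, 0, -3.5], [0, 0, -3.5], [0, 0, -3], [0, 0, -1.5], [0, 0, 0], [0, 0, 0], [0, 0, 0]]' --turn '[[0, 0, 0], [0, 0, 0], [0, 0, 0], [0, 0, 0], [0, 0, 0], [0, 0, 0], [0, 0, 0], [0, 0, 0], [0, 0, 0], [0, 0, 0]]'

```text
time_s: 13.18
position: [0.6428, 0.2251, 0.2061]
tool_rot: [[0.173, 0.985, -0.002], [0.985, -0.173, 0.001], [0.001, -0.003, -1.0]]
ft_force: [-0.0, -0.8, -1.2]
grip_width: 0.0248
gripper_force: 0.0
```

Run:
```python
from h import *
im,d,K=grab('wrist'); save('w3.png',im); P=cloud(K,d); Q=(P-S0)@Rz(SY)
hsv=cv2.cvtColor(im,cv2.COLOR_RGB2HSV); g=(hsv[...,0]>40)&(hsv[...,0]<75)&(hsv[...,1]>120)&(d>0)&(d<.4)
q=Q[g]; A=np.c_[q[:,:2],np.ones(len(q))]; print('plane',np.linalg.lstsq(A,q[:,2],rcond=None)[0].round(4),np.percentile(q,[1,99],axis=0).round(4))
s=(d>0)&(Q[...,2]>.063)&(Q[...,2]<.075)&(Q[...,0]>.05)&(Q[...,0]<.1); print('strip',s.sum(),np.percentile(Q[s],[2,50,98],axis=0).round(4))
for q in('stand_lip','stand_stop'):
    for k in cams.mark_of('wrist',q)[:1]:
        u=np.array(k['location'])*[640,400]; print(q,k['p'],u,((ray(K,u[0],u[1],np.array(.058 if 'lip' in q else .041))-S0)@Rz(SY)).round(4))
```

```text
plane [ 0.0522 -0.0067  0.0461] [[-0.0711 -0.0976  0.0434]
 [ 0.0792  0.0998  0.0618]]
strip 2717 [[ 0.0693 -0.0934  0.0654]
 [ 0.0744  0.0158  0.069 ]
 [ 0.0794  0.0979  0.0704]]
stand_lip 0.85 [161.792 176.92 ] [-0.0669  0.0032  0.058 ]
```

View pics/w3.png

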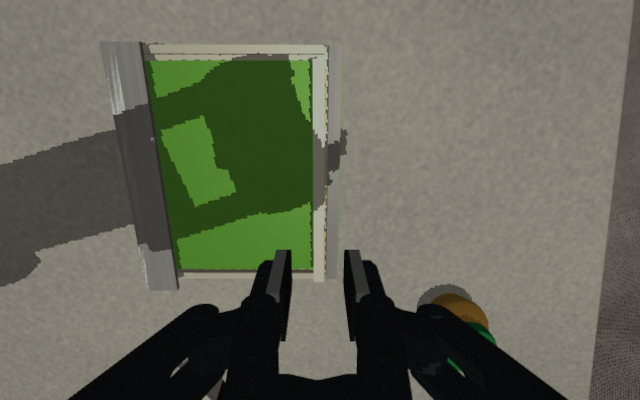

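The board is home and flat. The green area fills the tray from column 150 to 315, the strip is at column 320 just behind the stop, and the measured strip is x 0.074, top z 0.069. Next is the red bottle.

```bash
cat >> h.py <<'E'
PHI=np.radians(40); GH=.026; GB=.010; GL=.021
U=np.array([0,0,1.])
def mk(y,z): return np.stack([np.cross(y,z),y,z],1)
def pick(mid,adeg,back=0.):
    a=Rz(adeg)[:,0]; z=-np.cos(PHI)*U-np.sin(PHI)*a
    y=np.cross(a,U); y=y*np.sign(y[0])
    g=np.array([mid[0],mid[1],GH])-GB*a
    return g+(GL-back)*z, mk(y,z)
def place(sx,sy,typ,up=0.,back=0.):
    ah=Rz(SY)[:,1]*(1 if typ=='A' else -1); z=np.cos(PHI)*ah-np.sin(PHI)*U; y=Rz(SY)[:,0]
    g=S0+Rz(SY)@np.array([sx,sy,.044+.046-GB+up])-(GH-.019)*ah
    return g+(GL-back)*z, mk(y,z)
def bottles():
    for n in('scene','top'):
        im,d,K=grab(n); P=cloud(K,d)
        for q in['bottle1_mid','bottle2_mid','bottle3_mid','bottle4_mid']:
            for k in cams.outline_of(n,q)[:2]:
                m=k['mask']&(d>0); p=P[m]; p=p[p[:,2]>.008]
                if len(p)<50 or k['p']<.4: continue
                (cx,cy),(w,h),a=cv2.minAreaRect((p[:,:2]*1000).astype(np.float32))
                a=a if w>h else a+90
                print(n,q,round(k['p'],2),im[m].mean(0).round(),'c',round(cx,1),round(cy,1),'size',round(w),round(h),'axis',round(a,1),'z',np.percentile(p[:,2],97).round(3))
E
python3 - <<'E'
from h import *
bottles()
go(*pick([.460,-.205],94.2,.10)); go(*pick([.460,-.205],94.2,0))
E
```

```text
scene bottle1_mid 0.91 [123.  91.  58.] c 463.4 -341.5 size 41 93 axis 108.8 z 0.042
scene bottle2_mid 0.98 [45. 55. 98.] c 326.6 -166.7 size 40 93 axis 168.9 z 0.041
scene bottle2_mid 0.9 [106.  66.  60.] c 460.5 -206.6 size 40 94 axis 93.9 z 0.041
scene bottle3_mid 0.75 [97. 72. 59.] c 451.0 -47.6 size 42 98 axis 105.9 z 0.042
scene bottle4_mid 0.69 [100.  76.  63.] c 451.0 -47.6 size 42 98 axis 106.0 z 0.042
top bottle1_mid 0.66 [146. 115.  76.] c 460.8 -338.1 size 38 93 axis 109.2 z 0.043
top bottle2_mid 0.69 [ 58.  75. 121.] c 323.5 -164.1 size 40 92 axis 170.0 z 0.043
top bottle2_mid 0.63 [132.  82.  75.] c 456.8 -204.2 size 38 92 axis 95.6 z 0.045
top bottle3_mid 0.85 [118.  94.  77.] c 448.1 -47.6 size 38 92 axis 109.0 z 0.044
top bottle4_mid 0.55 [141. 139. 123.] c 575.7 -402.7 size 91 39 axis 68.5 z 0.043
t 13.83 pos [0.6433 0.2253 0.2076] jaw 0.0251 q [ 9. 36. 53.  0. 91. 19.]
dp cm [-41.62 -11.6   12.04] turn [-0.086 -0.696 -0.237] F [0.4 0.1 0.1]
t 13.83 pos [0.6433 0.2253 0.2076] jaw 0.0251 q [ 9. 36. 53.  0. 91. 19.]
dp cm [-47.86 -10.02  19.69] turn [-0.086 -0.696 -0.237] F [0.4 0.1 0.1]
```

Request:
move_arm --jaw '[6.5, 6.5, 6.5, 6.5, 6.5, 6.5, 6.5, 6.5, 6.5, 6.5, 6.5]' --dp '[[-3.8, -1.05, 0.4], [-3.8, -1.05, 0.4], [-3.8, -1.05, 0.4], [-3.8, -1.05, 0.4], [-3.8, -1.05, 0.4], [-3.8, -1.05, 0.4], [-3.8, -1.05, 0.4], [-3.8, -1.05, 0.4], [-3.8, -1.05, 0.4], [-3.8, -1.05, 0.4], [-3.6, -1.1, 0.5]]' --turn '[[0, 0, 0], [0, 0, 0], [0, 0, 0], [0, 0, 0], [0, 0, 0], [0, 0, 0], [0, 0, 0], [0, 0, 0], [0, 0, 0], [0, 0, 0], [0, 0, 0]]'

```text
time_s: 14.75
position: [0.4561, -0.1661, 0.1622]
tool_rot: [[0.173, 0.985, 0.001], [0.985, -0.173, 0.001], [0.001, 0.001, -1.0]]
ft_force: [1.0, -1.3, 0.1]
grip_width: 0.0648
gripper_force: 0.0
```

Request:
move_arm --jaw '[6.5, 6.5, 6.5, 6.5, 6.5, 6.5, 6.5, 6.5, 6.5, 6.5]' --dp '[[0, 0, 0], [0, 0, 0], [0, 0, 0], [0, 0, 0], [0, 0, 0], [0, 0, 0], [0, 0, 0], [0, 0, 0], [0, 0, 0], [0, 0, 0]]' --turn '[[-0.012, -0.099, -0.034], [-0.012, -0.099, -0.034], [-0.012, -0.099, -0.034], [-0.012, -0.099, -0.034], [-0.012, -0.099, -0.034], [-0.012, -0.099, -0.034], [-0.012, -0.099, -0.034], [0, 0, 0], [0, 0, 0], [0, 0, 0]]'

```text
time_s: 15.58
position: [0.4574, -0.1645, 0.1623]
tool_rot: [[-0.056, 0.997, 0.045], [0.768, 0.072, -0.637], [-0.638, -0.001, -0.77]]
ft_force: [0.5, 0.2, 0.3]
grip_width: 0.0653
gripper_force: 0.0
```

```bash
cat >> h.py <<'E'
def wlook(mid,fn=None):
    im,d,K=grab('wrist'); P=cloud(K,d)
    if fn: save(fn,im)
    m=(d>0)&(P[...,2]>.012)&(P[...,2]<.06)&(np.hypot(P[...,0]-mid[0],P[...,1]-mid[1])<.075)
    m&=im.max(2)>0
    n,L,st,_=cv2.connectedComponentsWithStats(m.astype(np.uint8))
    for i in np.argsort(-st[1:,4])[:2]+1:
        p=P[L==i]; (cx,cy),(w,h),a=cv2.minAreaRect((p[:,:2]*1000).astype(np.float32)); print('blob',st[i,4],im[L==i].mean(0).round(),round(cx,1),round(cy,1),'size',round(w),round(h),'axis',round(a if w>h else a+90,1),'z',np.percentile(p[:,2],[50,95]).round(3))
E
python3 - <<'E'
from h import *
wlook([.459,-.205],'w4.png')
go(*pick([.459,-.205],94.5,.10)); go(*pick([.459,-.205],94.5,0))
E
```

```text
blob 4652 [99. 39. 36.] 456.5 -205.4 size 39 93 axis 94.6 z [0.038 0.04 ]
t 15.63 pos [ 0.4574 -0.1648  0.1624] jaw 0.0652 q [-15.  20. 102. -48.  54.   9.]
dp cm [ 4.9  -0.16  5.8 ] turn [-0.005 -0.005 -0.005] F [ 0.1 -0.3  0.3]
t 15.63 pos [ 0.4574 -0.1648  0.1624] jaw 0.0652 q [-15.  20. 102. -48.  54.   9.]
dp cm [ 4.84 -0.11 15.8 ] turn [-0.005 -0.005 -0.005] F [ 0.1 -0.3  0.3]
```

View pics/w4.png

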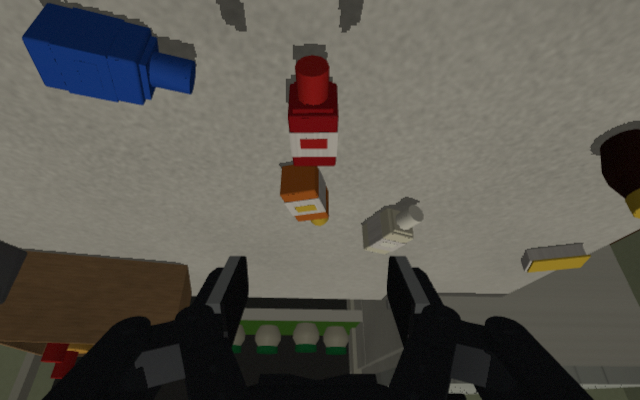

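The wrist view shows the red bottle at (313,110), cap away from the fingers, well centred. The blue look-alike is off at (100,60). I'll close on the red one.

Request:
move_arm --jaw '[6.5, 6.5, 6.5, 6.5, 6.5, 6.5, 6.5, 6.5, 6.5, 6.5, 6.5, 6.5]' --dp '[[2.4, -0.1, 2], [2.4, -0.1, 3], [0, 0, 2], [0, 0, 2], [0, 0, 2], [0, 0, 1.5], [0, 0, 1.3], [0, 0, 1], [0, 0, 0.6], [0, 0, 0.3], [0, 0, 0], [0, 0, 0]]' --turn '[[0, 0, 0], [0, 0, 0], [0, 0, 0], [0, 0, 0], [0, 0, 0], [0, 0, 0], [0, 0, 0], [0, 0, 0], [0, 0, 0], [0, 0, 0], [0, 0, 0], [0, 0, 0]]'

```text
time_s: 16.63
position: [0.4595, -0.2281, 0.011]
tool_rot: [[-0.057, 0.997, 0.045], [0.766, 0.073, -0.639], [-0.64, -0.001, -0.768]]
ft_force: [0.7, 0.4, 0.1]
grip_width: 0.0647
gripper_force: 0.0
```

Request:
move_arm --jaw '[2.5, 2.5, 2.5, 2.5, 2.5, 2.5, 2.5, 2.5]' --dp '[[0, 0, 0], [0, 0, 0], [0, 0, 0], [0, 0, 0], [0, 0, 0], [0, 0, 0], [0, 0, 0], [0, 0, 0]]' --turn '[[0, 0, 0], [0, 0, 0], [0, 0, 0], [0, 0, 0], [0, 0, 0], [0, 0, 0], [0, 0, 0], [0, 0, 0]]' --force 60

```text
time_s: 17.3
position: [0.4596, -0.2277, 0.0111]
tool_rot: [[-0.058, 0.997, 0.046], [0.766, 0.074, -0.639], [-0.641, -0.001, -0.768]]
ft_force: [-0.9, 4.0, 7.1]
grip_width: 0.0375
gripper_force: 60.4
```

Run:
```python
from h import *
go(*pick([.4573,-.2055],94.6,0))
go(*place(0,-.027,'A',.10))
```

```text
t 17.3 pos [ 0.4596 -0.2277  0.0111] jaw 0.0375 q [-23.  37. 109. -72.  37.  34.]
dp cm [-0.01 -0.05  0.17] turn [-0.005 -0.003 -0.004] F [-0.9  4.   7.1]
t 17.3 pos [ 0.4596 -0.2277  0.0111] jaw 0.0375 q [-23.  37. 109. -72.  37.  34.]
dp cm [ 23.74  13.99 -40.06] turn [-0.026  1.559  0.274] F [-0.9  4.   7.1]
```

Request:
move_arm --jaw '[2.5, 2.5, 2.5, 2.5, 2.5, 2.5, 2.5, 2.5, 2.5, 2.5]' --dp '[[-0.5, 0, -0.6], [-1.3, 0, -1.6], [-2, 0, -2.4], [-2, 0, -2.4], [-2, 0, -2.4], [-1.8, 0, -2], [-1, 0, -1.2], [0, 0, 0], [0, 0, 0], [0, 0, 0]]' --turn '[[0, 0, 0], [0, 0, 0], [0, 0, 0], [0, 0, 0], [0, 0, 0], [0, 0, 0], [0, 0, 0], [0, 0.06, 0], [0, 0.1, 0], [0, 0.1, 0]]'

```text
time_s: 18.13
position: [0.46, -0.2274, 0.1755]
tool_rot: [[-0.07, 0.997, 0.031], [0.907, 0.076, -0.415], [-0.416, -0.001, -0.909]]
ft_force: [-0.7, -0.9, -1.6]
grip_width: 0.0372
gripper_force: 60.0
```

Request:
move_arm --jaw '[2.5, 2.5, 2.5, 2.5, 2.5, 2.5, 2.5, 2.5, 2.5, 2.5, 2.5, 2.5]' --dp '[[0, 0, 0], [0, 0, 0], [0, 0, 0], [0, 0, 0], [0, 0, 0], [0, 0, 0], [0, 0, 0], [0, 0, 0], [0, 0, 0], [0, 0, 0], [0, 0, 0], [0, 0, 0]]' --turn '[[0, 0.1, 0.02], [0, 0.1, 0.02], [0, 0.1, 0.02], [0, 0.1, 0.02], [0, 0.1, 0.02], [0, 0.1, 0.02], [0, 0.1, 0.02], [0, 0.1, 0.02], [0, 0.1, 0.02], [0, 0.1, 0.02], [0, 0.1, 0.02], [0, 0.1, 0.02]]'

```text
time_s: 19.13
position: [0.4598, -0.2289, 0.1754]
tool_rot: [[0.134, 0.988, 0.076], [0.705, -0.149, 0.693], [0.696, -0.039, -0.717]]
ft_force: [0.1, 0.3, -1.4]
grip_width: 0.0376
gripper_force: 60.1
```

Run:
```python
from h import *
go(*place(0,-.027,'A',.10))
print(np.round(observe()['tool_rot'],3), observe()['gripper_force'])
```

```text
t 19.13 pos [ 0.4598 -0.2289  0.1754] jaw 0.0376 q [-54.  33.  77.  29. 104. -46.]
dp cm [32.51  3.91 32.58] turn [-0.045  0.103 -0.012] F [ 0.1  0.3 -1.4]
[[ 0.134  0.988  0.076]
 [ 0.705 -0.149  0.693]
 [ 0.696 -0.039 -0.717]] 60.09952425956726
```

Request:
move_arm --jaw '[2.5, 2.5, 2.5, 2.5, 2.5, 2.5, 2.5, 2.5, 2.5, 2.5, 2.5, 2.5]' --dp '[[1.5, 0.2, 1.5], [2.5, 0.3, 2.5], [2.8, 0.3, 2.8], [2.8, 0.3, 2.8], [2.8, 0.3, 2.8], [2.8, 0.3, 2.8], [2.8, 0.3, 2.8], [2.8, 0.3, 2.8], [2.8, 0.3, 2.8], [2.8, 0.3, 2.8], [2.8, 0.3, 2.8], [1.5, 0.3, 1.5]]' --turn '[[0, 0, 0], [0, 0, 0], [0, 0, 0], [0, 0, 0], [0, 0, 0], [0, 0, 0], [0, 0, 0], [0, 0, 0], [0, 0, 0], [0, 0, 0], [0, 0, 0], [0, 0, 0]]'

```text
time_s: 20.13
position: [0.5578, 0.1993, 0.1654]
tool_rot: [[0.133, 0.989, 0.072], [0.708, -0.146, 0.691], [0.693, -0.04, -0.72]]
ft_force: [0.6, -0.5, -1.5]
grip_width: 0.0372
gripper_force: 60.2
```

Request:
move_arm --jaw '[2.5, 2.5, 2.5, 2.5, 2.5]' --dp '[[0, 0, 0], [0, 0, 0], [0, 0, 0], [0, 0, 0], [0, 0, 0]]' --turn '[[-0.022, 0.052, -0.006], [-0.022, 0.052, -0.006], [0, 0, 0], [0, 0, 0], [0, 0, 0]]'

```text
time_s: 20.55
position: [0.5588, 0.1952, 0.1656]
tool_rot: [[0.112, 0.985, 0.131], [0.636, -0.172, 0.752], [0.763, -0.001, -0.646]]
ft_force: [-0.0, -0.4, -0.7]
grip_width: 0.0376
gripper_force: 60.3
```

```bash
cat >> h.py <<'E'
def seen(slot):
    "held/placed bottle above board: stand-frame extents, scene and top"
    for n in('scene','top'):
        im,d,K=grab(n); Q=(cloud(K,d)-S0)@Rz(SY)
        m=(d>0)&(np.hypot(Q[...,0]-slot[0],Q[...,1]-slot[1])<.035)&(Q[...,2]>.07)&(im.max(2)>45)
        hsv=cv2.cvtColor(im,cv2.COLOR_RGB2HSV)
        print(n,m.sum(),np.percentile(Q[m],[2,50,98],axis=0).round(4).tolist() if m.sum()>20 else '')
E
python3 - <<'E'
from h import *
go(*place(0,-.027,'A',.10));go(*place(0,-.027,'A',.0))
im,d,K=grab('scene'); save('s2.png',cv2.resize(im[60:260,200:500],None,fx=2.6,fy=2.6,interpolation=cv2.INTER_CUBIC))
E
```

```text
t 20.55 pos [0.5588 0.1952 0.1656] jaw 0.0376 q [-13.  29.  91.  53.  73. -26.]
dp cm [1.76 0.36 1.94] turn [-0.001  0.004  0.   ] F [-0.  -0.4 -0.7]
t 20.55 pos [0.5588 0.1952 0.1656] jaw 0.0376 q [-13.  29.  91.  53.  73. -26.]
dp cm [-5.87  0.37  8.4 ] turn [-0.001  0.004  0.   ] F [-0.  -0.4 -0.7]
```

View pics/s2.png

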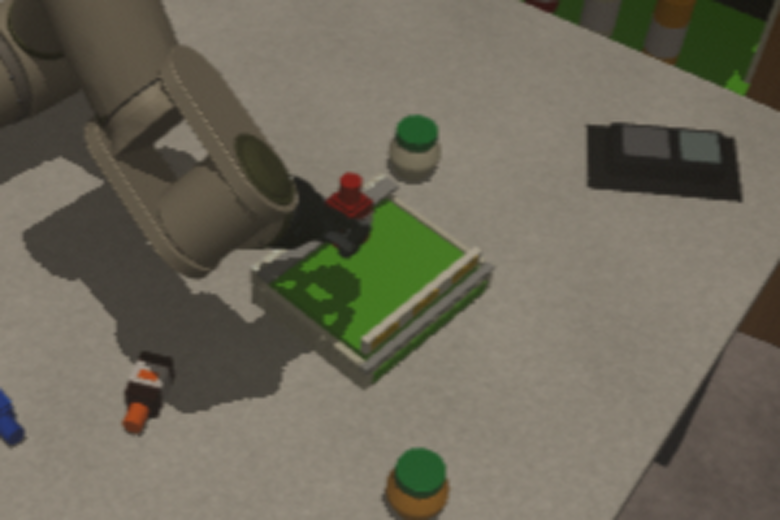

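Red is held upright over the board at (350,200) in the crop. I'll shift over the slot and lower it.

Request:
move_arm --jaw '[2.5, 2.5, 2.5, 2.5, 2.5, 2.5, 2.5, 2.5, 2.5, 2.5, 2.5, 2.5]' --dp '[[0.9, 0.2, 1], [0.9, 0.2, 0.9], [0, 0, 0], [-0.8, 0, 0.65], [-1.2, 0, 1], [-1.2, 0, 1], [-1.2, 0, 1], [-1.2, 0, 1], [-1, 0, 0.85], [-0.5, 0, 0.4], [-0.2, 0, 0.2], [0, 0, 0]]' --turn '[[0, 0, 0], [0, 0, 0], [0, 0, 0], [0, 0, 0], [0, 0, 0], [0, 0, 0], [0, 0, 0], [0, 0, 0], [0, 0, 0], [0, 0, 0], [0, 0, 0], [0, 0, 0]]'

```text
time_s: 21.6
position: [0.5668, 0.2198, 0.0713]
tool_rot: [[0.112, 0.985, 0.131], [0.635, -0.172, 0.753], [0.764, -0.002, -0.645]]
ft_force: [-0.1, -0.7, -0.6]
grip_width: 0.0371
gripper_force: 60.3
```

Run:
```python
from h import *
go(*place(0,-.027,'A',.0))
im,d,K=grab('scene'); Q=(cloud(K,d)-S0)@Rz(SY)
hsv=cv2.cvtColor(im,cv2.COLOR_RGB2HSV); m=((hsv[...,0]<8)|(hsv[...,0]>172))&(hsv[...,1]>150)&(d>0)&(np.hypot(Q[...,0],Q[...,1]+.027)<.05)
print(m.sum(),np.percentile(Q[m],[2,50,98],axis=0).round(4)); c=m&(Q[...,2]>.115); print('cap',c.sum(),np.percentile(Q[c],[5,50,95],axis=0).round(4) if c.sum()>5 else '')
```

```text
t 21.6 pos [0.5668 0.2198 0.0713] jaw 0.0371 q [-10.  38.  94.  58.  64. -35.]
dp cm [-0.34 -0.    0.35] turn [-0.002  0.003 -0.   ] F [-0.1 -0.7 -0.6]
139 [[-0.0128 -0.0455  0.1037]
 [ 0.0079 -0.0325  0.1139]
 [ 0.0221 -0.0163  0.1411]]
cap 64 [[-0.0045 -0.038   0.1177]
 [ 0.0067 -0.0306  0.1344]
 [ 0.0141 -0.0204  0.141 ]]
```

Request:
move_arm --jaw '[2.5, 2.5, 2.5, 2.5, 2.5]' --dp '[[-0.15, 0, 0.13], [-0.15, 0, 0.13], [-0.07, 0, 0.06], [0, 0, 0], [0, 0, 0]]' --turn '[[0, 0, 0], [0, 0, 0], [0, 0, 0], [0, 0, 0], [0, 0, 0]]'

```text
time_s: 22.07
position: [0.5674, 0.22, 0.0692]
tool_rot: [[0.109, 0.985, 0.133], [0.634, -0.172, 0.754], [0.766, 0.002, -0.643]]
ft_force: [-4.3, -6.6, 13.4]
grip_width: 0.0374
gripper_force: 62.1
```

Request:
move_arm --jaw '[3.9, 4.5, 5.5, 5.5, 5.5, 5.5, 5.5, 5.5, 5.5, 5.5, 5.5, 5.5]' --dp '[[0, 0, 0], [0, 0, 0], [0, 0, 0], [0, 0, 0], [0, 0, 0], [0, 0, -0.7], [0, 0, -2], [0, 0, -3.5], [0, 0, -4], [0, 0, -4], [0, 0, -3], [0, 0, 0]]' --turn '[[0, 0, 0], [0, 0, 0], [0, 0, 0], [0, 0, 0], [0, 0, 0], [0, 0, 0], [0, 0, 0], [0, 0, 0], [0, 0, 0], [0, 0, 0], [0, 0, 0], [0, 0, 0]]'

```text
time_s: 23.07
position: [0.5456, 0.0864, 0.1814]
tool_rot: [[0.109, 0.984, 0.139], [0.637, -0.176, 0.75], [0.763, 0.006, -0.647]]
ft_force: [0.2, -1.5, 0.5]
grip_width: 0.055
gripper_force: 0.0
```

Run:
```python
from h import *
im,d,K=grab('wrist'); save('w5.png',im)
bottles()
m=[.450,-.048];go(*pick(m,-72,.10))
```

```text
scene bottle2_mid 0.97 [40. 52. 97.] c 327.7 -166.8 size 40 93 axis 169.1 z 0.042
scene bottle2_mid 0.88 [74. 46. 36.] c 569.1 210.6 size 40 42 axis 169.2 z 0.136
scene bottle3_mid 0.59 [58. 44. 36.] c 450.8 -49.3 size 40 94 axis 108.5 z 0.042
scene bottle4_mid 0.75 [135. 127. 110.] c 577.7 -405.6 size 91 42 axis 66.6 z 0.041
top bottle1_mid 0.54 [147. 116.  77.] c 461.2 -339.2 size 38 95 axis 108.9 z 0.043
top bottle2_mid 0.85 [ 52.  73. 122.] c 323.5 -164.6 size 39 91 axis 169.1 z 0.043
top bottle2_mid 0.53 [108.  57.  41.] c 565.5 213.8 size 38 38 axis 169.5 z 0.14
top bottle3_mid 0.53 [59. 53. 46.] c 444.8 -12.1 size 24 44 axis 154.2 z 0.043
top bottle4_mid 0.7 [141. 138. 122.] c 576.0 -403.4 size 92 41 axis 67.2 z 0.043
t 23.62 pos [0.5442 0.091  0.1776] jaw 0.0552 q [-24.  28.  91.  48.  82. -31.]
dp cm [-19.17  -4.98  -8.58] turn [ 0.343 -0.169 -0.346] F [-0.1  0.1 -0.1]
```

View pics/w5.png

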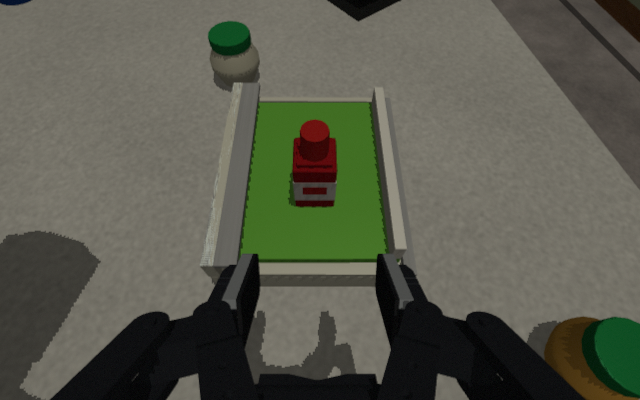

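Red stands upright on the board at (315,165), and the board is still home. Next is brown.

Request:
move_arm --jaw '[6.5, 6.5, 6.5, 6.5, 6.5, 6.5, 6.5, 6.5, 6.5, 6.5, 6.5, 6.5]' --dp '[[-2, -0.5, -1], [-3.4, -0.9, -1.5], [-3.4, -0.9, -1.5], [-3.4, -0.9, -1.5], [-3.4, -0.9, -1.5], [-3.4, -0.9, -1.5], [0, 0, 0], [0, 0, 0], [0, 0, 0], [0, 0, 0], [0, 0, 0], [0, 0, 0]]' --turn '[[0, 0, 0], [0, 0, 0], [0, 0, 0], [0.057, -0.028, -0.058], [0.057, -0.028, -0.058], [0.057, -0.028, -0.058], [0.057, -0.028, -0.058], [0.057, -0.028, -0.058], [0.057, -0.028, -0.058], [0, 0, 0], [0, 0, 0], [0, 0, 0]]'

```text
time_s: 24.62
position: [0.4705, -0.0896, 0.0902]
tool_rot: [[-0.237, 0.952, -0.196], [0.728, 0.307, 0.613], [0.643, 0.003, -0.766]]
ft_force: [0.1, -0.6, 0.2]
grip_width: 0.0648
gripper_force: 0.0
```

Run:
```python
from h import *
m=[.4495,-.0485];wlook(m);go(*pick(m,-71.5,.10));go(*pick(m,-71.5,.0))
```

```text
blob 6523 [106.  73.  54.] 448.3 -49.5 size 39 92 axis 109.9 z [0.039 0.04 ]
t 24.67 pos [ 0.4705 -0.0898  0.0902] jaw 0.0648 q [-37.  37.  85.  22.  92. -61.]
dp cm [ 0.14 -0.68  0.6 ] turn [ 0.009 -0.001 -0.007] F [-0.   0.8  0.5]
t 24.67 pos [ 0.4705 -0.0898  0.0902] jaw 0.0648 q [-37.  37.  85.  22.  92. -61.]
dp cm [ 0.14 -0.77 10.6 ] turn [ 0.009 -0.001 -0.007] F [-0.   0.8  0.5]
```

Request:
move_arm --jaw '[6.5, 6.5, 6.5, 6.5, 6.5, 6.5, 6.5, 6.5, 6.5, 6.5, 6.5, 6.5]' --dp '[[0, -0.4, 0.6], [0, -0.45, 1.4], [0, 0, 2], [0, 0, 2], [0, 0, 1.5], [0, 0, 1.3], [0, 0, 0.9], [0, 0, 0.5], [0, 0, 0.3], [0, 0, 0], [0, 0, 0], [0, 0, 0]]' --turn '[[0, 0, 0], [0, 0, 0], [0, 0, 0], [0, 0, 0], [0, 0, 0], [0, 0, 0], [0, 0, 0], [0, 0, 0], [0, 0, 0], [0, 0, 0], [0, 0, 0], [0, 0, 0]]'

```text
time_s: 25.67
position: [0.4424, -0.0287, 0.0101]
tool_rot: [[-0.239, 0.951, -0.195], [0.729, 0.309, 0.611], [0.642, 0.004, -0.767]]
ft_force: [-0.0, -0.4, -0.1]
grip_width: 0.0651
gripper_force: 0.0
```

Request:
move_arm --jaw '[2.5, 2.5, 2.5, 2.5, 2.5, 2.5, 2.5, 2.5]' --dp '[[0, 0, 0], [0, 0, 0], [0, 0, 0], [0, 0, 0], [0, 0, 0], [0, 0, 0], [0, 0, 0], [0, 0, 0]]' --turn '[[0, 0, 0], [0, 0, 0], [0, 0, 0], [0, 0, 0], [0, 0, 0], [0, 0, 0], [0, 0, 0], [0, 0, 0]]' --force 60

```text
time_s: 26.33
position: [0.4422, -0.0285, 0.0102]
tool_rot: [[-0.239, 0.951, -0.196], [0.728, 0.309, 0.612], [0.642, 0.003, -0.767]]
ft_force: [-0.3, -1.8, 6.0]
grip_width: 0.0376
gripper_force: 60.4
```

Run:
```python
from h import *
go(*pick([.4485,-.0495],-70.5,0))
go(*place(0,.027,'B',.10))
print(np.round(observe()['tool_rot'],2))
```

```text
t 26.33 pos [ 0.4422 -0.0285  0.0102] jaw 0.0376 q [-34.  41.  97.  24.  77. -65.]
dp cm [ 0.11 -0.11  0.12] turn [ 0.019  0.001 -0.018] F [-0.3 -1.8  6. ]
t 26.33 pos [ 0.4422 -0.0285  0.0102] jaw 0.0376 q [-34.  41.  97.  24.  77. -65.]
dp cm [27.61 21.28  2.83] turn [ 0.051 -1.537  0.539] F [-0.3 -1.8  6. ]
[[-0.24  0.95 -0.2 ]
 [ 0.73  0.31  0.61]
 [ 0.64  0.   -0.77]]
```

Request:
move_arm --jaw '[2.5, 2.5, 2.5, 2.5, 2.5, 2.5, 2.5, 2.5, 2.5, 2.5, 2.5, 2.5]' --dp '[[0.5, 0, -0.6], [1.4, 0, -1.7], [2.1, 0, -2.5], [2.1, 0, -2.5], [2.1, 0, -2.5], [2.1, 0, -2.5], [1.5, 0, -1.7], [2.2, 2, 1.8], [2.2, 2, 1.8], [2.2, 2, 1.8], [2.2, 2, 1.8], [2.2, 2, 1.8]]' --turn '[[0, 0, 0], [0, 0, 0], [0, 0, 0], [0, 0, 0], [0, 0, 0], [0, 0, 0], [0, 0, 0], [0, 0, 0], [0, 0, 0], [0, 0, 0], [0, 0, 0], [0, 0, 0]]'

```text
time_s: 27.33
position: [0.4925, 0.1398, 0.1952]
tool_rot: [[-0.238, 0.951, -0.197], [0.728, 0.309, 0.612], [0.642, 0.003, -0.766]]
ft_force: [0.8, -0.2, -2.5]
grip_width: 0.0375
gripper_force: 60.3
```

Request:
move_arm --jaw '[2.5, 2.5, 2.5, 2.5, 2.5, 2.5, 2.5, 2.5, 2.5, 2.5, 2.5, 2.5]' --dp '[[0, 0, 0], [0, 0, 0], [0, 0, 0], [0, 0, 0], [0, 0, 0], [0, 0, 0], [0, 0, 0], [0, 0, 0], [0, 0, 0], [0, 0, 0], [0, 0, 0], [0, 0, 0]]' --turn '[[0.003, -0.096, 0.034], [0.003, -0.096, 0.034], [0.003, -0.096, 0.034], [0.003, -0.096, 0.034], [0.003, -0.096, 0.034], [0.003, -0.096, 0.034], [0.003, -0.096, 0.034], [0.003, -0.096, 0.034], [0.003, -0.096, 0.034], [0.003, -0.096, 0.034], [0.003, -0.096, 0.034], [0.003, -0.096, 0.034]]'

```text
time_s: 28.33
position: [0.4923, 0.1384, 0.1956]
tool_rot: [[0.026, 0.995, -0.094], [0.884, -0.067, -0.463], [-0.467, -0.071, -0.881]]
ft_force: [0.8, -1.1, -1.5]
grip_width: 0.0375
gripper_force: 60.5
```

Run:
```python
from h import *
go(*place(0,.027,'B',.10))
print(np.round(observe()['tool_rot'],2), observe()['gripper_force'])
```

```text
t 28.33 pos [0.4923 0.1384 0.1956] jaw 0.0375 q [ 15.  28.  76. -25.  90.  21.]
dp cm [11.93  7.47 -3.62] turn [ 0.012 -0.381  0.129] F [ 0.8 -1.1 -1.5]
[[ 0.03  1.   -0.09]
 [ 0.88 -0.07 -0.46]
 [-0.47 -0.07 -0.88]] 60.46647548675537
```

Request:
move_arm --jaw '[2.5, 2.5, 2.5, 2.5, 2.5, 2.5, 2.5, 2.5, 2.5, 2.5, 2.5]' --dp '[[1.5, 1, -0.8], [2.2, 1.5, -1.1], [2.2, 1.5, -1.1], [2.2, 1.5, -1.1], [2, 1.3, -1], [0.9, 0.5, -0.3], [0, 0, 0], [0, 0, 0], [0, 0, 0], [0, 0, 0], [0, 0, 0]]' --turn '[[0, 0, 0], [0, 0, 0], [0, 0, 0], [0, 0, 0], [0.003, -0.096, 0.032], [0.003, -0.096, 0.032], [0.003, -0.096, 0.032], [0.003, -0.096, 0.032], [0, 0, 0], [0, 0, 0], [0, 0, 0]]'

```text
time_s: 29.25
position: [0.5733, 0.2549, 0.1861]
tool_rot: [[0.109, 0.985, -0.133], [0.637, -0.171, -0.752], [-0.763, -0.003, -0.646]]
ft_force: [0.1, 0.2, -1.5]
grip_width: 0.0377
gripper_force: 60.6
```

Run:
```python
from h import *
go(*place(0,.027,'B',.10));go(*place(0,.027,'B',.004))
print(np.round(observe()['tool_rot'],2), observe()['gripper_force'])
```

```text
t 29.25 pos [0.5733 0.2549 0.1861] jaw 0.0377 q [ 27.  49.  46. -42. 114.  30.]
dp cm [ 1.54 -0.03  1.21] turn [ 0.    -0.004  0.003] F [ 0.1  0.2 -1.5]
t 29.25 pos [0.5733 0.2549 0.1861] jaw 0.0377 q [ 27.  49.  46. -42. 114.  30.]
dp cm [ 8.87 -0.    7.42] turn [ 0.    -0.004  0.003] F [ 0.1  0.2 -1.5]
[[ 0.11  0.99 -0.13]
 [ 0.64 -0.17 -0.75]
 [-0.76 -0.   -0.65]] 60.583534240722656
```

Request:
move_arm --jaw '[2.5, 2.5, 2.5, 2.5, 2.5, 2.5, 2.5, 2.5, 2.5, 2.5, 2.5, 2.5]' --dp '[[0.7, 0, 0.6], [1.2, 0, 1], [1.2, 0, 1], [1.2, 0, 1], [1.2, 0, 1], [1.2, 0, 1], [1, 0, 0.8], [0.7, 0, 0.6], [0.4, 0, 0.3], [0.1, 0, 0.1], [0, 0, 0], [0, 0, 0]]' --turn '[[0, 0, 0], [0, 0, 0], [0, 0, 0], [0, 0, 0], [0, 0, 0], [0, 0, 0], [0, 0, 0], [0, 0, 0], [0, 0, 0], [0, 0, 0], [0, 0, 0], [0, 0, 0]]'

```text
time_s: 30.25
position: [0.5733, 0.256, 0.0704]
tool_rot: [[0.109, 0.985, -0.132], [0.635, -0.171, -0.753], [-0.765, -0.001, -0.644]]
ft_force: [0.5, 0.7, -1.4]
grip_width: 0.0377
gripper_force: 60.6
```

Request:
move_arm --jaw '[2.5, 2.5, 2.5, 2.5]' --dp '[[0.13, 0, 0.11], [0.13, 0, 0.11], [0, 0, 0], [0, 0, 0]]' --turn '[[0, 0, 0], [0, 0, 0], [0, 0, 0], [0, 0, 0]]'

```text
time_s: 30.58
position: [0.5734, 0.2561, 0.0682]
tool_rot: [[0.111, 0.985, -0.131], [0.634, -0.172, -0.754], [-0.765, 0.0, -0.644]]
ft_force: [-0.5, 1.7, 5.3]
grip_width: 0.0373
gripper_force: 61.1
```

Contact. Release and back out.

Request:
move_arm --jaw '[3.9, 4.5, 5.5, 5.5, 5.5, 5.5, 5.5, 5.5, 5.5, 5.5, 5.5, 5.5]' --dp '[[0, 0, 0], [0, 0, 0], [0, 0, 0], [0, 0, 0], [0, 0, 0], [0, 0, -0.7], [0, 0, -2], [0, 0, -3.5], [0, 0, -4], [0, 0, -4], [0, 0, -3], [0, 0, 0]]' --turn '[[0, 0, 0], [0, 0, 0], [0, 0, 0], [0, 0, 0], [0, 0, 0], [0, 0, 0], [0, 0, 0], [0, 0, 0], [0, 0, 0], [0, 0, 0], [0, 0, 0], [0, 0, 0]]'

```text
time_s: 31.58
position: [0.5918, 0.3876, 0.1742]
tool_rot: [[0.096, 0.986, -0.139], [0.628, -0.168, -0.759], [-0.772, -0.015, -0.635]]
ft_force: [-0.1, -0.7, -1.9]
grip_width: 0.0551
gripper_force: 0.0
```

Run:
```python
from h import *
bottles()
m=[.5775,-.405];go(*pick(m,66.7,.15));print(np.round(observe()['tool_rot'],2))
```

```text
scene bottle1_mid 0.7 [120.  89.  57.] c 463.5 -340.7 size 41 94 axis 107.8 z 0.041
scene bottle2_mid 0.77 [74. 45. 35.] c 561.6 231.0 size 51 96 axis 109.9 z 0.136
scene bottle2_mid 0.61 [44. 54. 95.] c 327.8 -166.1 size 41 93 axis 169.2 z 0.042
scene bottle3_mid 0.61 [68. 51. 34.] c 563.3 289.2 size 50 123 axis 125.8 z 0.137
scene bottle4_mid 0.8 [133. 125. 109.] c 577.8 -405.7 size 91 42 axis 68.3 z 0.042
scene bottle4_mid 0.66 [ 77. 108.  47.] c 575.9 241.9 size 215 160 axis 80.5 z 0.069
top bottle1_mid 0.87 [144. 114.  77.] c 460.9 -339.0 size 38 94 axis 108.8 z 0.042
top bottle2_mid 0.82 [ 60.  77. 121.] c 323.7 -165.7 size 41 92 axis 167.0 z 0.043
top bottle2_mid 0.49 [104.  64.  42.] c 571.7 219.0 size 51 51 axis 169.6 z 0.14
top bottle3_mid 0.64 [88. 66. 38.] c 574.5 265.8 size 39 39 axis 169.4 z 0.14
top bottle4_mid 0.6 [139. 136. 121.] c 576.2 -402.9 size 92 39 axis 66.4 z 0.044
top bottle4_mid 0.6 [114. 101.  47.] c 762.2 -234.4 size 50 44 axis 8.9 z 0.08
t 32.08 pos [0.5963 0.3852 0.1775] jaw 0.055 q [ 35.  64.  13. -47. 132.  21.]
dp cm [-41.78  13.44  57.73] turn [0.164 0.172 0.167] F [-0.2 -0.7  0. ]
[[ 0.11  0.99 -0.13]
 [ 0.63 -0.17 -0.75]
 [-0.76 -0.   -0.64]]
```

Request:
move_arm --jaw '[6.5, 6.5, 6.5, 6.5, 6.5, 6.5, 6.5, 6.5, 6.5, 6.5, 6.5, 6.5]' --dp '[[-1.5, 0.3, 1.3], [-2.6, 0.7, 2.9], [-2.6, 0.7, 3], [-2.6, 0.7, 3], [-2.6, 0.7, 3], [-2.6, 0.7, 3], [-2.6, 0.7, 3], [-2.6, 0.7, 3], [-2.6, 0.7, 3], [-2.6, 0.7, 3], [-2.6, 0.8, 3], [-2.6, 0.8, 3]]' --turn '[[0, 0, 0], [0, 0, 0], [0, 0, 0], [0, 0, 0], [0, 0, 0], [0, 0, 0], [0, 0, 0], [0, 0, 0], [0, 0, 0], [0, 0, 0], [0, 0, 0], [0, 0, 0]]'

```text
time_s: 33.08
position: [0.5984, -0.0793, 0.1876]
tool_rot: [[0.109, 0.985, -0.132], [0.634, -0.172, -0.754], [-0.765, -0.002, -0.644]]
ft_force: [1.3, 1.0, 0.3]
grip_width: 0.0655
gripper_force: 0.0
```

Request:
move_arm --jaw '[6.5, 6.5, 6.5, 6.5, 6.5, 6.5, 6.5, 6.5, 6.5, 6.5, 6.5]' --dp '[[-2.6, 0.8, 3], [-2.6, 0.8, 3], [-2.6, 0.8, 3], [-2.6, 0.8, 3], [-2.6, 0.8, 3], [-2, 0.8, 2.3], [-1.5, 0.5, 1.6], [0, 0, 0], [0, 0, 0], [0, 0, 0], [0, 0, 0]]' --turn '[[0, 0, 0], [0, 0, 0], [0, 0, 0], [0, 0, 0], [0, 0, 0], [0.04, 0.043, 0.042], [0.04, 0.043, 0.042], [0.04, 0.043, 0.042], [0.04, 0.043, 0.042], [0, 0, 0], [0, 0, 0]]'

```text
time_s: 34.0
position: [0.6065, -0.3341, 0.1909]
tool_rot: [[0.302, 0.92, -0.25], [0.703, -0.392, -0.594], [-0.644, 0.004, -0.765]]
ft_force: [-0.1, 0.5, 1.1]
grip_width: 0.065
gripper_force: 0.0
```

Run:
```python
from h import *
m=[.5775,-.405];wlook(m,'w6.png');go(*pick(m,66.7,.10));go(*pick(m,66.7,.0));print(np.round(observe()['tool_rot'],2))
```

```text
blob 3356 [136. 132. 116.] 575.6 -405.0 size 93 39 axis 67.6 z [0.038 0.04 ]
t 34.05 pos [ 0.6065 -0.3334  0.1906] jaw 0.0651 q [-25.  41.  57. -40.  83.   4.]
dp cm [ 3.92  0.13 10.31] turn [0.005 0.002 0.002] F [-0.4  0.   0.5]
t 34.05 pos [ 0.6065 -0.3334  0.1906] jaw 0.0651 q [-25.  41.  57. -40.  83.   4.]
dp cm [ 3.94  0.08 20.31] turn [0.005 0.002 0.002] F [-0.4  0.   0.5]
[[ 0.3   0.92 -0.25]
 [ 0.7  -0.39 -0.59]
 [-0.64  0.   -0.76]]
```

Request:
move_arm --jaw '[6.5, 6.5, 6.5, 6.5, 6.5, 6.5, 6.5, 6.5, 6.5, 6.5, 6.5, 6.5]' --dp '[[2, 0, 2], [1.9, 0, 3], [0, 0, 3], [0, 0, 3], [0, 0, 2.6], [0, 0, 2.2], [0, 0, 1.8], [0, 0, 1.4], [0, 0, 0.8], [0, 0, 0.4], [0, 0, 0], [0, 0, 0]]' --turn '[[0, 0, 0], [0, 0, 0], [0, 0, 0], [0, 0, 0], [0, 0, 0], [0, 0, 0], [0, 0, 0], [0, 0, 0], [0, 0, 0], [0, 0, 0], [0, 0, 0], [0, 0, 0]]'

```text
time_s: 35.05
position: [0.5683, -0.4254, 0.0117]
tool_rot: [[0.303, 0.92, -0.25], [0.703, -0.392, -0.593], [-0.644, 0.004, -0.765]]
ft_force: [0.1, 0.1, -0.2]
grip_width: 0.0651
gripper_force: 0.0
```

Request:
move_arm --jaw '[2.5, 2.5, 2.5, 2.5, 2.5, 2.5, 2.5, 2.5]' --dp '[[0, 0, 0], [0, 0, 0], [0, 0, 0], [0, 0, 0], [0, 0, 0], [0, 0, 0], [0, 0, 0], [0, 0, 0]]' --turn '[[0, 0, 0], [0, 0, 0], [0, 0, 0], [0, 0, 0], [0, 0, 0], [0, 0, 0], [0, 0, 0], [0, 0, 0]]' --force 60

```text
time_s: 35.72
position: [0.5683, -0.4257, 0.0119]
tool_rot: [[0.303, 0.92, -0.249], [0.703, -0.392, -0.593], [-0.644, 0.004, -0.765]]
ft_force: [2.5, 3.4, 5.9]
grip_width: 0.0376
gripper_force: 60.7
```

Run:
```python
from h import *
go(*pick([.5765,-.405],67.2,0))
go(*place(0,-.077,'A',.12))
print(np.round(observe()['tool_rot'],2))
```

```text
t 35.72 pos [ 0.5683 -0.4257  0.0119] jaw 0.0376 q [-33.  51.  67. -46.  62.  12.]
dp cm [ 0.03 -0.04  0.23] turn [-0.     0.001 -0.007] F [2.5 3.4 5.9]
t 35.72 pos [ 0.5683 -0.4257  0.0119] jaw 0.0376 q [-33.  51.  67. -46.  62.  12.]
dp cm [ 30.39 -24.27 -48.52] turn [ 0.027  1.565 -0.253] F [2.5 3.4 5.9]
[[ 0.3   0.92 -0.25]
 [ 0.7  -0.39 -0.59]
 [-0.64  0.   -0.77]]
```

Request:
move_arm --jaw '[2.5, 2.5, 2.5, 2.5, 2.5, 2.5, 2.5, 2.5, 2.5, 2.5, 2.5, 2.5]' --dp '[[-0.5, 0, -0.6], [-1.4, 0, -1.7], [-2.1, 0, -2.5], [-2.1, 0, -2.5], [-2.1, 0, -2.5], [-2.1, 0, -2.5], [-1.5, 0, -1.7], [2.7, -1.5, -2.3], [2.7, -1.5, -2.3], [2.7, -1.5, -2.3], [2.7, -1.5, -2.3], [2.7, -1.5, -2.3]]' --turn '[[0, 0, 0], [0, 0, 0], [0, 0, 0], [0, 0, 0], [0, 0, 0], [0, 0, 0], [0, 0, 0], [0, 0, 0], [0, 0, 0], [0, 0, 0], [0, 0, 0], [0, 0, 0]]'

```text
time_s: 36.72
position: [0.5671, -0.2316, 0.195]
tool_rot: [[0.303, 0.919, -0.252], [0.703, -0.394, -0.592], [-0.643, 0.002, -0.766]]
ft_force: [1.0, 0.1, -1.3]
grip_width: 0.0374
gripper_force: 60.4
```

Request:
move_arm --jaw '[2.5, 2.5, 2.5, 2.5, 2.5, 2.5, 2.5, 2.5, 2.5, 2.5, 2.5, 2.5]' --dp '[[0, 0, 0], [0, 0, 0], [0, 0, 0], [0, 0, 0], [0, 0, 0], [0, 0, 0], [0, 0, 0], [0, 0, 0], [0, 0, 0], [0, 0, 0], [0, 0, 0], [0, 0, 0]]' --turn '[[0.002, 0.098, -0.016], [0.002, 0.098, -0.016], [0.002, 0.098, -0.016], [0.002, 0.098, -0.016], [0.002, 0.098, -0.016], [0.002, 0.098, -0.016], [0.002, 0.098, -0.016], [0.002, 0.098, -0.016], [0.002, 0.098, -0.016], [0.002, 0.098, -0.016], [0.002, 0.098, -0.016], [0.002, 0.098, -0.016]]'

```text
time_s: 37.72
position: [0.5676, -0.2337, 0.1957]
tool_rot: [[0.215, 0.974, 0.073], [0.857, -0.223, 0.465], [0.469, -0.037, -0.883]]
ft_force: [-0.0, -0.0, -2.0]
grip_width: 0.0374
gripper_force: 60.3
```

Run:
```python
from h import *
go(*place(0,-.077,'A',.12))
s=observe();print(np.round(s['tool_rot'],2), s['gripper_force'])
```

```text
t 37.72 pos [ 0.5676 -0.2337  0.1957] jaw 0.0374 q [-43.  35.  63.  23.  99. -29.]
dp cm [34.05 -9.93 19.55] turn [ 0.003  0.383 -0.064] F [-0. -0. -2.]
[[ 0.21  0.97  0.07]
 [ 0.86 -0.22  0.46]
 [ 0.47 -0.04 -0.88]] 60.26987314224243
```

Request:
move_arm --jaw '[2.5, 2.5, 2.5, 2.5, 2.5, 2.5, 2.5, 2.5, 2.5, 2.5, 2.5, 2.5]' --dp '[[1.5, -0.4, 0.9], [3, -0.9, 1.7], [3.3, -1, 1.9], [3.3, -1, 1.9], [3.3, -1, 1.9], [3.3, -1, 1.9], [3.3, -1, 1.9], [3.3, -1, 1.9], [3.3, -1, 1.9], [3.3, -1, 1.9], [2, -0.5, 1.1], [1, -0.1, 0.6]]' --turn '[[0, 0, 0], [0, 0, 0], [0, 0, 0], [0, 0, 0], [0, 0, 0], [0, 0, 0], [0, 0, 0], [0, 0, 0], [0, 0, 0], [0, 0, 0], [0, 0, 0], [0, 0.096, -0.016]]'

```text
time_s: 38.72
position: [0.5577, 0.1746, 0.1857]
tool_rot: [[0.186, 0.978, 0.089], [0.815, -0.205, 0.542], [0.549, -0.028, -0.836]]
ft_force: [0.4, 0.0, -1.0]
grip_width: 0.0373
gripper_force: 60.3
```

Request:
move_arm --jaw '[2.5, 2.5, 2.5, 2.5, 2.5, 2.5]' --dp '[[0, 0, 0], [0, 0, 0], [0, 0, 0], [0, 0, 0], [0, 0, 0], [0, 0, 0]]' --turn '[[0, 0.096, -0.016], [0, 0.096, -0.016], [0, 0.096, -0.016], [0, 0, 0], [0, 0, 0], [0, 0, 0]]'

```text
time_s: 39.22
position: [0.5587, 0.1698, 0.1843]
tool_rot: [[0.113, 0.984, 0.135], [0.638, -0.176, 0.75], [0.762, 0.001, -0.648]]
ft_force: [-0.2, -0.4, -1.5]
grip_width: 0.037
gripper_force: 60.4
```

Run:
```python
from h import *
go(*place(0,-.077,'A',.12));go(*place(0,-.077,'A',.004))
im,d,K=grab('scene'); save('s3.png',cv2.resize(im[60:260,200:500],None,fx=2.6,fy=2.6,interpolation=cv2.INTER_CUBIC))
Q=(cloud(K,d)-S0)@Rz(SY); m=(d>0)&(np.hypot(Q[...,0],Q[...,1]+.027)<.04)&(Q[...,2]>.120)&(Q[...,2]<.145); print('red cap',m.sum(),np.percentile(Q[m],[5,50,95],axis=0).round(3))
```

```text
t 39.22 pos [0.5587 0.1698 0.1843] jaw 0.037 q [-15.  28.  90.  51.  76. -25.]
dp cm [ 0.24 -0.07 -0.05] turn [ 0.002  0.006 -0.   ] F [-0.2 -0.4 -1.5]
t 39.22 pos [0.5587 0.1698 0.1843] jaw 0.037 q [-15.  28.  90.  51.  76. -25.]
dp cm [-8.59 -0.09  7.46] turn [ 0.002  0.006 -0.   ] F [-0.2 -0.4 -1.5]
red cap 51 [[-0.004 -0.036  0.121]
 [ 0.008 -0.027  0.133]
 [ 0.014 -0.016  0.138]]
```

View pics/s3.png

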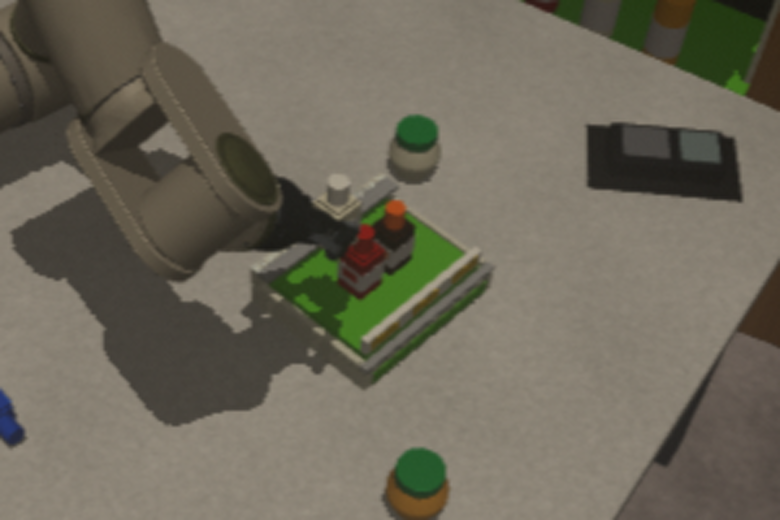

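Red and brown stand upright, and white is held upright over the slot nearest this camera's left. I'll lower it.

Request:
move_arm --jaw '[2.5, 2.5, 2.5, 2.5, 2.5, 2.5, 2.5, 2.5, 2.5, 2.5, 2.5, 2.5]' --dp '[[-0.7, 0, 0.6], [-1.2, 0, 1], [-1.2, 0, 1], [-1.2, 0, 1.1], [-1.2, 0, 1.1], [-1.2, 0, 1.1], [-0.9, 0, 0.8], [-0.6, 0, 0.5], [-0.3, 0, 0.2], [-0.1, 0, 0.1], [0, 0, 0], [0, 0, 0]]' --turn '[[0, 0.005, 0], [0, 0, 0], [0, 0, 0], [0, 0, 0], [0, 0, 0], [0, 0, 0], [0, 0, 0], [0, 0, 0], [0, 0, 0], [0, 0, 0], [0, 0, 0], [0, 0, 0]]'

```text
time_s: 40.27
position: [0.5593, 0.172, 0.0704]
tool_rot: [[0.111, 0.984, 0.136], [0.632, -0.176, 0.755], [0.767, 0.002, -0.642]]
ft_force: [-0.4, 0.6, -0.8]
grip_width: 0.0372
gripper_force: 60.5
```

Request:
move_arm --jaw '[2.5, 2.5, 2.5, 2.5]' --dp '[[-0.13, 0, 0.11], [-0.13, 0, 0.11], [0, 0, 0], [0, 0, 0]]' --turn '[[0, 0, 0], [0, 0, 0], [0, 0, 0], [0, 0, 0]]'

```text
time_s: 40.6
position: [0.5595, 0.1721, 0.0698]
tool_rot: [[0.109, 0.984, 0.137], [0.629, -0.176, 0.757], [0.769, 0.004, -0.639]]
ft_force: [-7.4, -7.9, 24.3]
grip_width: 0.0374
gripper_force: 63.2
```

Request:
move_arm --jaw '[2.5, 2.5, 3.9, 4.5, 5.5, 5.5, 5.5, 5.5]' --dp '[[0.15, 0, -0.13], [0, 0, 0], [0, 0, 0], [0, 0, 0], [0, 0, 0], [0, 0, 0], [0, 0, 0], [0, 0, 0]]' --turn '[[0, 0, 0], [0, 0, 0], [0, 0, 0], [0, 0, 0], [0, 0, 0], [0, 0, 0], [0, 0, 0], [0, 0, 0]]'

```text
time_s: 41.27
position: [0.559, 0.1721, 0.0683]
tool_rot: [[0.112, 0.984, 0.135], [0.632, -0.176, 0.755], [0.767, 0.001, -0.642]]
ft_force: [-0.2, 0.2, -0.5]
grip_width: 0.0552
gripper_force: 0.0
```

Request:
move_arm --jaw '[5.5, 5.5, 5.5, 5.5, 5.5, 5.5, 5.5, 5.5]' --dp '[[0, 0, -0.7], [0, 0, -2], [0, 0, -3.5], [0, 0, -4], [0, 0, -4], [0, 0, -3], [0, 0, 0], [0, 0, 0]]' --turn '[[0, 0, 0], [0, 0, 0], [0, 0, 0], [0, 0, 0], [0, 0, 0], [0, 0, 0], [0, 0, 0], [0, 0, 0]]'

```text
time_s: 41.93
position: [0.536, 0.041, 0.1796]
tool_rot: [[0.112, 0.984, 0.138], [0.633, -0.178, 0.754], [0.766, 0.003, -0.643]]
ft_force: [-0.9, 0.7, 0.2]
grip_width: 0.0552
gripper_force: 0.0
```

Run:
```python
from h import *
im,d,K=grab('wrist'); save('w7.png',im)
bottles()
m=[.462,-.340];go(*pick(m,-71.5,.15));print(np.round(observe()['tool_rot'],2))
```

```text
scene bottle1_mid 0.75 [122.  91.  59.] c 462.9 -340.6 size 41 94 axis 108.9 z 0.042
scene bottle2_mid 0.69 [41. 52. 95.] c 327.1 -166.9 size 40 96 axis 167.4 z 0.042
scene bottle2_mid 0.57 [79. 48. 37.] c 564.4 229.3 size 45 112 axis 115.9 z 0.136
scene bottle3_mid 0.88 [70. 55. 37.] c 568.8 289.9 size 52 120 axis 118.8 z 0.137
scene bottle4_mid 0.9 [97. 92. 77.] c 562.2 162.3 size 40 41 axis 168.8 z 0.137
top bottle1_mid 0.77 [152. 117.  74.] c 460.7 -338.0 size 34 93 axis 108.2 z 0.043
top bottle2_mid 0.64 [108.  57.  42.] c 565.2 213.8 size 38 38 axis 79.4 z 0.138
top bottle3_mid 0.48 [88. 69. 40.] c 574.6 271.5 size 49 40 axis 82.3 z 0.14
top bottle4_mid 0.55 [132. 136. 114.] c 562.4 165.9 size 39 48 axis 170.4 z 0.14
t 42.48 pos [0.5357 0.0425 0.1787] jaw 0.0547 q [-30.  28.  91.  46.  85. -34.]
dp cm [-33.24   2.94 -31.33] turn [ 0.354 -0.172 -0.353] F [-0.3 -0.5  0.3]
[[ 0.11  0.98  0.13]
 [ 0.63 -0.18  0.75]
 [ 0.77  0.   -0.64]]
```

View pics/w7.png

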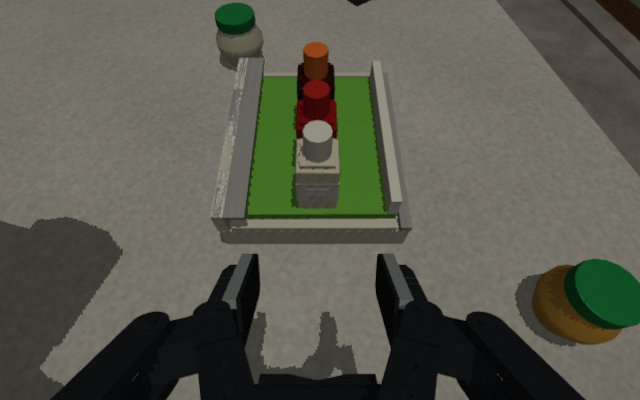

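White, red and brown stand in line in the middle of the board at columns 300–335. The amber bottle is the last one.

Request:
move_arm --jaw '[6.5, 6.5, 6.5, 6.5, 6.5, 6.5, 6.5, 6.5, 6.5, 6.5, 6.5, 6.5]' --dp '[[-1.5, 0.1, -1.4], [-2.8, 0.2, -2.6], [-3, 0.3, -2.8], [-3, 0.3, -2.8], [-3, 0.3, -2.8], [-3, 0.3, -2.8], [-3, 0.3, -2.8], [-3, 0.3, -2.8], [-3, 0.3, -2.8], [-3, 0.3, -2.8], [-3, 0.2, -2.8], [-1.9, 0, -2.1]]' --turn '[[0, 0, 0], [0, 0, 0], [0, 0, 0], [0, 0, 0], [0, 0, 0], [0, 0, 0], [0, 0, 0], [0, 0, 0], [0, 0, 0], [0, 0, 0], [0, 0, 0], [0, 0, 0]]'

```text
time_s: 43.48
position: [0.4837, -0.4119, 0.1238]
tool_rot: [[0.114, 0.984, 0.136], [0.631, -0.178, 0.755], [0.767, -0.0, -0.642]]
ft_force: [-0.3, 0.6, -0.2]
grip_width: 0.0648
gripper_force: 0.0
```

Request:
move_arm --jaw '[6.5, 6.5, 6.5, 6.5, 6.5, 6.5, 6.5, 6.5]' --dp '[[0, 0, 0], [0, 0, 0], [0, 0, 0], [0, 0, 0], [0, 0, 0], [0, 0, 0], [0, 0, 0], [0, 0, 0]]' --turn '[[0.059, -0.029, -0.059], [0.059, -0.029, -0.059], [0.059, -0.029, -0.059], [0.059, -0.029, -0.059], [0.059, -0.029, -0.059], [0.059, -0.029, -0.059], [0, 0, 0], [0, 0, 0]]'

```text
time_s: 44.15
position: [0.4852, -0.4083, 0.1251]
tool_rot: [[-0.243, 0.949, -0.203], [0.727, 0.317, 0.609], [0.642, 0.001, -0.767]]
ft_force: [0.4, -0.2, -0.2]
grip_width: 0.065
gripper_force: 0.0
```

Run:
```python
from h import *
m=[.461,-.340];wlook(m);go(*pick(m,-71.5,.10));go(*pick(m,-71.5,.0));print(np.round(observe()['tool_rot'],2))
```

```text
blob 4694 [136. 102.  58.] 460.9 -341.3 size 39 92 axis 108.7 z [0.038 0.04 ]
t 44.2 pos [ 0.4847 -0.4088  0.1249] jaw 0.0654 q [-55.  53.  41.  13. 124. -70.]
dp cm [-0.02 -0.07  4.99] turn [ 0.002  0.001 -0.001] F [0.3 0.2 0.6]
t 44.2 pos [ 0.4847 -0.4088  0.1249] jaw 0.0654 q [-55.  53.  41.  13. 124. -70.]
dp cm [-1.000e-02 -9.000e-02  1.499e+01] turn [ 0.002  0.001 -0.001] F [0.3 0.2 0.6]
[[-0.24  0.95 -0.2 ]
 [ 0.73  0.32  0.61]
 [ 0.64  0.   -0.77]]
```

Request:
move_arm --jaw '[6.5, 6.5, 6.5, 6.5, 6.5, 6.5, 6.5, 6.5, 6.5, 6.5, 6.5]' --dp '[[-0.1, -0.1, 1.5], [0, 0, 2.5], [0, 0, 2.5], [0, 0, 2.4], [0, 0, 2], [0, 0, 1.7], [0, 0, 1.2], [0, 0, 0.7], [0, 0, 0.3], [0, 0, 0], [0, 0, 0]]' --turn '[[0, 0, 0], [0, 0, 0], [0, 0, 0], [0, 0, 0], [0, 0, 0], [0, 0, 0], [0, 0, 0], [0, 0, 0], [0, 0, 0], [0, 0, 0], [0, 0, 0]]'

```text
time_s: 45.12
position: [0.454, -0.3207, 0.0113]
tool_rot: [[-0.244, 0.949, -0.202], [0.728, 0.316, 0.608], [0.64, 0.001, -0.768]]
ft_force: [0.1, 0.2, -0.4]
grip_width: 0.0654
gripper_force: 0.0
```

Request:
move_arm --jaw '[2.5, 2.5, 2.5, 2.5, 2.5, 2.5, 2.5, 2.5]' --dp '[[0, 0, 0], [0, 0, 0], [0, 0, 0], [0, 0, 0], [0, 0, 0], [0, 0, 0], [0, 0, 0], [0, 0, 0]]' --turn '[[0, 0, 0], [0, 0, 0], [0, 0, 0], [0, 0, 0], [0, 0, 0], [0, 0, 0], [0, 0, 0], [0, 0, 0]]' --force 60

```text
time_s: 45.78
position: [0.4541, -0.3205, 0.0115]
tool_rot: [[-0.245, 0.948, -0.202], [0.729, 0.317, 0.607], [0.64, 0.001, -0.768]]
ft_force: [0.7, -3.3, 5.3]
grip_width: 0.0374
gripper_force: 60.5
```

Run:
```python
from h import *
go(*pick([.461,-.341],-71.4,0))
go(*place(0,.077,'B',.14))
print(np.round(observe()['tool_rot'],2),place(0,.077,'B',.14)[0])
```

```text
t 45.78 pos [ 0.4541 -0.3205  0.0115] jaw 0.0374 q [-53.  52.  66.  12. 101. -73.]
dp cm [ 0.05 -0.    0.24] turn [ 0.002  0.004 -0.001] F [ 0.7 -3.3  5.3]
t 45.78 pos [ 0.4541 -0.3205  0.0115] jaw 0.0374 q [-53.  52.  66.  12. 101. -73.]
dp cm [54.92 31.98 20.39] turn [ 0.05  -1.532  0.549] F [ 0.7 -3.3  5.3]
[[-0.24  0.95 -0.2 ]
 [ 0.73  0.32  0.61]
 [ 0.64  0.   -0.77]] [0.58179298 0.30488131 0.20650146]
```

Request:
move_arm --jaw '[2.5, 2.5, 2.5, 2.5, 2.5, 2.5, 2.5, 2.5, 2.5, 2.5, 2.5, 2.5]' --dp '[[0.5, 0, -0.6], [1.4, 0, -1.7], [2.2, 0, -2.6], [2.2, 0, -2.6], [2.2, 0, -2.6], [2.2, 0, -2.6], [1.9, 0, -2.3], [0.9, 0, -1.1], [2.6, 1.6, 2.1], [2.6, 1.6, 2.1], [2.6, 1.6, 2.1], [2.6, 1.6, 2.1]]' --turn '[[0, 0, 0], [0, 0, 0], [0, 0, 0], [0, 0, 0], [0, 0, 0], [0, 0, 0], [0, 0, 0], [0, 0, 0], [0, 0, 0], [0, 0, 0], [0, 0, 0], [0, 0, 0]]'

```text
time_s: 46.78
position: [0.4716, -0.1706, 0.2234]
tool_rot: [[-0.243, 0.948, -0.204], [0.727, 0.317, 0.608], [0.642, 0.0, -0.767]]
ft_force: [1.5, 0.8, -1.8]
grip_width: 0.0373
gripper_force: 60.1
```

Request:
move_arm --jaw '[2.5, 2.5, 2.5, 2.5, 2.5, 2.5, 2.5, 2.5, 2.5, 2.5, 2.5, 2.5]' --dp '[[2.6, 1.6, 2.1], [2.6, 1.6, 2.1], [2.6, 1.6, 2.1], [2.6, 1.6, 2.1], [2.6, 1.6, 2.1], [2, 1.3, 1.7], [0, 0, 0], [0, 0, 0], [0, 0, 0], [0, 0, 0], [0, 0, 0], [0, 0, 0]]' --turn '[[0, 0, 0], [0, 0, 0], [0, 0, 0], [0, 0, 0], [0, 0, 0], [0, 0, 0], [0.003, -0.096, 0.034], [0.003, -0.096, 0.034], [0.003, -0.096, 0.034], [0.003, -0.096, 0.034], [0.003, -0.096, 0.034], [0.003, -0.096, 0.034]]'

```text
time_s: 47.78
position: [0.4983, 0.0404, 0.2264]
tool_rot: [[-0.132, 0.985, -0.108], [0.986, 0.142, 0.09], [0.104, -0.094, -0.99]]
ft_force: [-0.2, 0.5, -1.7]
grip_width: 0.0376
gripper_force: 60.2
```

Request:
move_arm --jaw '[2.5, 2.5, 2.5, 2.5, 2.5, 2.5, 2.5, 2.5]' --dp '[[0, 0, 0], [0, 0, 0], [0, 0, 0], [0, 0, 0], [0, 0, 0], [0, 0, 0], [0, 0, 0], [0, 0, 0]]' --turn '[[0.003, -0.096, 0.034], [0.003, -0.096, 0.034], [0.003, -0.096, 0.034], [0.003, -0.096, 0.034], [0.003, -0.096, 0.034], [0.003, -0.096, 0.034], [0, 0, 0], [0, 0, 0]]'

```text
time_s: 48.45
position: [0.4983, 0.0413, 0.2253]
tool_rot: [[0.012, 0.996, -0.093], [0.886, -0.054, -0.46], [-0.463, -0.077, -0.883]]
ft_force: [0.6, 0.2, -2.6]
grip_width: 0.0371
gripper_force: 60.2
```

Run:
```python
from h import *
go(*place(0,.077,'B',.14))
s=observe();print(np.round(s['tool_rot'],2), s['gripper_force'])
```

```text
t 48.45 pos [0.4983 0.0413 0.2253] jaw 0.0371 q [  5.  23.  79. -27.  87.  10.]
dp cm [ 24.33   7.04 -11.26] turn [ 0.016 -0.384  0.143] F [ 0.6  0.2 -2.6]
[[ 0.01  1.   -0.09]
 [ 0.89 -0.05 -0.46]
 [-0.46 -0.08 -0.88]] 60.19556522369385
```

Request:
move_arm --jaw '[2.5, 2.5, 2.5, 2.5, 2.5, 2.5, 2.5, 2.5, 2.5, 2.5, 2.5, 2.5]' --dp '[[1.5, 0.4, -0.7], [3, 0.9, -1.4], [3.3, 0.9, -1.5], [3.3, 0.9, -1.5], [3.3, 0.9, -1.5], [3.3, 0.9, -1.5], [3.3, 0.9, -1.5], [2, 0.7, -1], [1.3, 0.5, -0.7], [0, 0, 0], [0, 0, 0], [0, 0, 0]]' --turn '[[0, 0, 0], [0, 0, 0], [0, 0, 0], [0, 0, 0], [0, 0, 0], [0, 0, 0], [0, 0, 0], [0, 0, 0], [0.004, -0.096, 0.036], [0.004, -0.096, 0.036], [0.004, -0.096, 0.036], [0.004, -0.096, 0.036]]'

```text
time_s: 49.45
position: [0.5829, 0.3032, 0.2075]
tool_rot: [[0.116, 0.984, -0.136], [0.63, -0.178, -0.756], [-0.768, 0.002, -0.64]]
ft_force: [0.5, -0.3, -1.2]
grip_width: 0.0374
gripper_force: 60.4
```

Request:
move_arm --jaw '[2.5, 2.5, 2.5]' --dp '[[0, 0, 0], [0, 0, 0], [0, 0, 0]]' --turn '[[0, 0, 0], [0, 0, 0], [0, 0, 0]]'

```text
time_s: 49.7
position: [0.5831, 0.3028, 0.2079]
tool_rot: [[0.116, 0.984, -0.134], [0.634, -0.177, -0.753], [-0.765, 0.002, -0.645]]
ft_force: [-0.3, -0.6, -1.4]
grip_width: 0.0372
gripper_force: 60.4
```

Run:
```python
from h import *
go(*place(0,.077,'B',.14));go(*place(0,.077,'B',.005))
im,d,K=grab('scene'); save('s4.png',cv2.resize(im[60:260,200:500],None,fx=2.6,fy=2.6,interpolation=cv2.INTER_CUBIC))
Q=(cloud(K,d)-S0)@Rz(SY)
im,d,K=grab('top');Q=(cloud(K,d)-S0)@Rz(SY)
for y in(-.077,-.027,.027):
    m=(d>0)&(np.hypot(Q[...,0],Q[...,1]-y)<.03)&(Q[...,2]>.128)&(Q[...,2]<.15); print(y,m.sum(),np.median(Q[m],0).round(4) if m.sum() else '')
```

```text
t 49.7 pos [0.5831 0.3028 0.2079] jaw 0.0372 q [ 30.  53.  34. -44. 122.  26.]
dp cm [ 0.22 -0.16 -0.06] turn [-0.001 -0.002 -0.004] F [-0.3 -0.6 -1.4]
t 49.7 pos [0.5831 0.3028 0.2079] jaw 0.0372 q [ 30.  53.  34. -44. 122.  26.]
dp cm [10.55 -0.19  8.65] turn [-0.001 -0.002 -0.004] F [-0.3 -0.6 -1.4]
-0.077 51 [-1.000e-04 -7.280e-02  1.363e-01]
-0.027 53 [-0.0008 -0.0247  0.1365]
0.027 56 [-0.0011  0.0287  0.1358]
```

View pics/s4.png

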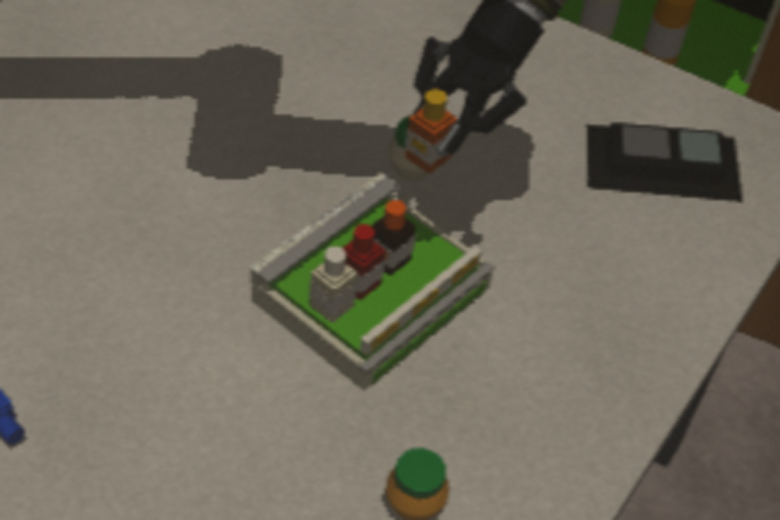

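Three bottles stand on the board, and amber is held upright over the far slot. I'll lower it.

Request:
move_arm --jaw '[2.5, 2.5, 2.5, 2.5, 2.5, 2.5, 2.5, 2.5, 2.5, 2.5, 2.5, 2.5]' --dp '[[0.8, -0.1, 0.6], [1.3, -0.1, 1.1], [1.5, 0, 1.2], [1.5, 0, 1.2], [1.5, 0, 1.2], [1.4, 0, 1.2], [1.2, 0, 1], [0.8, 0, 0.7], [0.4, 0, 0.3], [0.1, 0, 0.1], [0, 0, 0], [0, 0, 0]]' --turn '[[0, 0, 0], [0, 0, 0], [0, 0, 0], [0, 0, 0], [0, 0, 0], [0, 0, 0], [0, 0, 0], [0, 0, 0], [0, 0, 0], [0, 0, 0], [0, 0, 0], [0, 0, 0]]'

```text
time_s: 50.8
position: [0.5815, 0.3054, 0.0724]
tool_rot: [[0.117, 0.984, -0.133], [0.631, -0.177, -0.755], [-0.767, 0.005, -0.642]]
ft_force: [0.8, -0.7, -0.8]
grip_width: 0.0374
gripper_force: 60.4
```

Request:
move_arm --jaw '[2.5, 2.5, 2.5, 2.5, 2.5]' --dp '[[0.12, 0, 0.1], [0.12, 0, 0.1], [0, 0, 0], [0, 0, 0], [0, 0, 0]]' --turn '[[0, 0, 0], [0, 0, 0], [0, 0, 0], [0, 0, 0], [0, 0, 0]]'

```text
time_s: 51.22
position: [0.5812, 0.3052, 0.0684]
tool_rot: [[0.116, 0.984, -0.134], [0.631, -0.177, -0.756], [-0.767, 0.003, -0.641]]
ft_force: [0.0, 0.1, -1.8]
grip_width: 0.0374
gripper_force: 60.4
```

Request:
move_arm --jaw '[2.5, 2.5, 2.5, 2.5]' --dp '[[0.1, 0, 0.08], [0.06, 0, 0.05], [0, 0, 0], [0, 0, 0]]' --turn '[[0, 0, 0], [0, 0, 0], [0, 0, 0], [0, 0, 0]]'

```text
time_s: 51.55
position: [0.5812, 0.3053, 0.0682]
tool_rot: [[0.118, 0.984, -0.133], [0.63, -0.178, -0.756], [-0.768, 0.005, -0.641]]
ft_force: [-2.0, 0.0, 7.7]
grip_width: 0.0372
gripper_force: 61.1
```

Request:
move_arm --jaw '[3.9, 4.5, 5.5, 5.5, 5.5, 5.5, 5.5, 5.5, 5.5, 5.5, 5.5, 5.5]' --dp '[[0, 0, 0], [0, 0, 0], [0, 0, 0], [0, 0, 0], [0, 0, -0.7], [0, 0, -2], [0, 0, -3], [0, 0, -2.5], [-2.3, 0, -1.9], [-2.3, 0, -1.9], [-1.5, 0, -1.3], [0, 0, 0]]' --turn '[[0, 0, 0], [0, 0, 0], [0, 0, 0], [0, 0, 0], [0, 0, 0], [0, 0, 0], [0, 0, 0], [0, 0, 0], [0, 0, 0], [0, 0, 0], [0, 0, 0], [0, 0, 0]]'

```text
time_s: 52.55
position: [0.5922, 0.3681, 0.2037]
tool_rot: [[0.122, 0.984, -0.129], [0.634, -0.177, -0.752], [-0.763, 0.01, -0.646]]
ft_force: [-0.2, -0.2, 1.5]
grip_width: 0.055
gripper_force: 0.0
```

Run:
```python
from h import *
im,d,K=grab('scene'); save('s5.png',cv2.resize(im[60:260,200:500],None,fx=2.6,fy=2.6,interpolation=cv2.INTER_CUBIC))
im,d,K=grab('top');Q=(cloud(K,d)-S0)@Rz(SY)
for y in(-.077,-.027,.027,.077):
    m=(d>0)&(np.hypot(Q[...,0],Q[...,1]-y)<.025)&(Q[...,2]>.128)&(Q[...,2]<.15); print(y,m.sum(),np.median(Q[m],0).round(4) if m.sum() else '')
g=(d>0)&(Q[...,0]>.06)&(Q[...,0]<.09)&(np.abs(Q[...,1])<.09)&(Q[...,2]>.06)&(Q[...,2]<.08); print('strip',g.sum(),np.median(Q[g],0).round(4))
hsv=cv2.cvtColor(im,cv2.COLOR_RGB2HSV); g=(hsv[...,0]>40)&(hsv[...,0]<75)&(hsv[...,1]>120)&(d>0)&(np.abs(Q[...,0])<.09)&(np.abs(Q[...,1])<.1)
for lo,hi in((-.07,-.03),(.03,.065)): k=g&(Q[...,0]>lo)&(Q[...,0]<hi); print('board z',lo,np.median(Q[k][:,2]).round(4))
go([0,0,0],np.eye(3))
```

```text
-0.077 51 [ 1.000e-04 -7.240e-02  1.349e-01]
-0.027 50 [-0.0006 -0.0238  0.136 ]
0.027 54 [-0.0009  0.0288  0.1361]
0.077 52 [-0.0018  0.0782  0.1357]
strip 211 [ 0.0732 -0.0023  0.0679]
board z -0.07 0.0443
board z 0.03 0.0445
t 52.65 pos [0.5919 0.3676 0.1988] jaw 0.0551 q [ 34.  61.  17. -47. 131.  22.]
dp cm [-14.87 -51.83  48.4 ] turn [ 1.524 -1.825 -0.716] F [-0.3  0.1 -1.3]
```

View pics/s5.png

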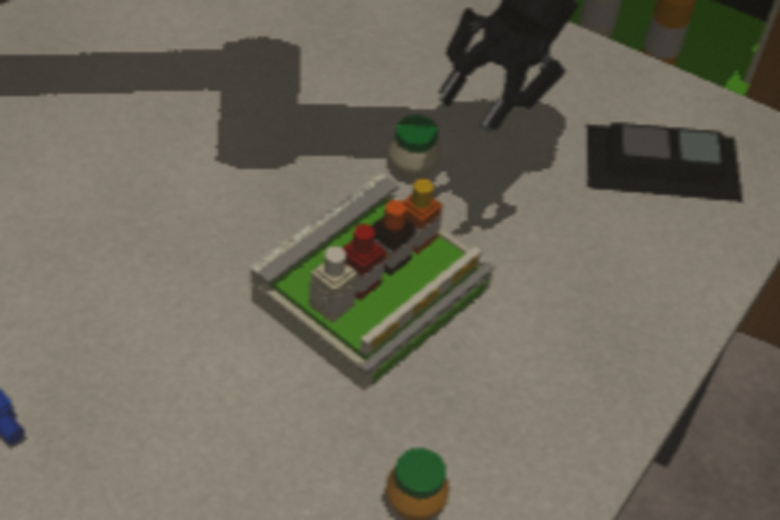

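All four bottles stand upright in a row on the board, the board is level and home, the jars are where they were, and the gripper is clear. I'll hand in.

```bash
python3 -c "
from rig import ticket; print(ticket.close_job())"
```

```text
the job is handed in; nothing more can be done
None
```

I handed the job in at about 53 s: the board is seated flat behind the stop with its strip to the front, all four bottles stand upright on it, and I saw no sign of the jars or the blue look-alike being touched; the hand-in returned no verdict.

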